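Lock and blow off a tray of soap bars

TASK

Load every rectangular pink soap bar into the wooden tray, each flat in a bay of its own, the same way up as it stands now, and turn the cam knob until its lobe bears firmly on the tray and holds it against the fence. Then, and only with the tray locked, squeeze the blow gun's trigger fully home for about a second and let it spring back. Finally turn the cam back well clear of the tray, leaving the bars in it, and leave the other things on the bench where they are.

Things in the scene. Friction and masses are not known exactly. Their poses are not given: they have to be found in the camera images.
- dock: fixed dark board on the bench, 195 (x) x 290 (y) x 10 mm, with a low aluminium stop fence on its +x side, an aluminium block at each y end and the eccentric cam on its -x side. Origin at bench level, below the centre of the tray when the tray is home against the fence. Yaw up to 0.2 rad either way; +x points away from the robot, from cam to fence.
- tray: loose light-wood tray on the dock board between cam and fence, 84 (x) x 242 (y) x 20 mm, 0.35 kg; origin at the centre of its underside, axes along the dock's. Floor 6 mm, outer walls 8 mm, wall tops 30 mm above the bench. Four bays in a row along y, each 68 (x) x 52 (y) mm, 14 mm deep, 6 mm dividers. Play 2 mm along y, about 6 mm along x while the cam is slack; home is dock x = 0.
- bay1 (a point): centre of the floor of bay 1 of the tray (bay 1 at the -y end, bay 4 at the +y end); a bar seated in it has its underside origin here. Axes as the tray's.
- bay2 (a point): centre of the floor of bay 2 of the tray (bay 1 at the -y end, bay 4 at the +y end); a bar seated in it has its underside origin here. Axes as the tray's.
- bay3 (a point): centre of the floor of bay 3 of the tray (bay 1 at the -y end, bay 4 at the +y end); a bar seated in it has its underside origin here. Axes as the tray's.
- bay4 (a point): centre of the floor of bay 4 of the tray (bay 1 at the -y end, bay 4 at the +y end); a bar seated in it has its underside origin here. Axes as the tray's.
- bar1: rectangular pale pink soap bar, 58 (x) x 42 (y) x 40 (z) mm, about 0.11 kg, on the bench at the right; origin at the centre of its underside, z up. Three or four are present (an absent one is always None). It fits a bay with its 58 mm along the tray's x; 26 mm of a seated bar stands above the walls. Hold it across its 58 mm: along y the next bar is 16 mm away.
- bar2: rectangular pale pink soap bar, 58 (x) x 42 (y) x 40 (z) mm, about 0.11 kg, on the bench at the right; origin at the centre of its underside, z up. Three or four are present (an absent one is always None). It fits a bay with its 58 mm along the tray's x; 26 mm of a seated bar stands above the walls. Hold it across its 58 mm: along y the next bar is 16 mm away.
- bar3: rectangular pale pink soap bar, 58 (x) x 42 (y) x 40 (z) mm, about 0.11 kg, on the bench at the right; origin at the centre of its underside, z up. Three or four are present (an absent one is always None). It fits a bay with its 58 mm along the tray's x; 26 mm of a seated bar stands above the walls. Hold it across its 58 mm: along y the next bar is 16 mm away.
- bar4: rectangular pale pink soap bar, 58 (x) x 42 (y) x 40 (z) mm, about 0.11 kg, on the bench at the right; origin at the centre of its underside, z up. Three or four are present (an absent one is always None). It fits a bay with its 58 mm along the tray's x; 26 mm of a seated bar stands above the walls. Hold it across its 58 mm: along y the next bar is 16 mm away.
- cam (a joint): turn of the cam, rad, 0 to 2.3, growing CLOCKWISE seen from above; starts at 0 to 0.6. Steel disc, radius 35 mm, centre 8 mm off the upright pivot (at dock x = -77 mm, y = 0). At 0 its lobe points to dock -x; it reaches 35 - 8 cos(value) mm towards the tray: touches the homed tray at about 1.57, then stiffens and bears firmly, hardly turning on, at about 1.61. Stays where left; below 0.9 well clear. 0.1 Nm turns it free, 0.3 to 0.5 Nm bearing.
- cam_grip (a point): point on the cam's pivot axis 66 mm above the bench, inside its black bar grip: 40 mm long, 12 mm thick, from 46 to 78 mm above the bench, centred on the pivot. Seen from above the bar's long direction lies at (1.0 - cam value) rad from the dock's +x, counter-clockwise positive; pinch it across its thickness.
- gun: grey air blow gun held upside down on a steel foot plate left of the dock, nozzle along its own -x, towards the tray. Origin at bench level. Barrel low (41 to 71 mm above the bench); plain grip straight up from it to 157 mm: 24 mm along the gun's x (from x = 0 to +24 mm), 22 mm along y. Its rubber mount gives up to 6 mm along x at 2.5 N/mm.
- gun_grip (a point): middle of the back face of the upright grip (gun x = +24 mm), 122 mm above the bench; axes as the gun's.
- trigger (a joint): sprung trigger blade, rad: 0 released, 0.30 fully squeezed (stop); springs back. It stands upright ahead of the grip, 8 mm thick, 16 mm wide, 75 to 141 mm above the bench, pivots at its foot (gun x = -22 mm, 72 mm up), and its top moves to +x, towards the grip. At 122 mm up full squeeze takes 8 N; blade and grip together measure 50 mm there released, about 38 mm squeezed.
- trigger_pad (a point): front (-x) face of the trigger blade, 122 mm above the bench when released.
- oil_bottle: amber bottle, 42 mm diameter, 100 mm tall, bystander that can stand among the soap bars; origin under its centre.
- puck1: round cream soap, 72 mm diameter, 25 mm high, bystander; origin under its centre.
- puck2: round cream soap like puck1, bystander.
- stamp: wooden hand stamp, 40 mm diameter, 72 mm tall, bystander; origin under its centre.
- bowl: steel bowl, 110 mm diameter, 45 mm high, bystander; origin under its centre.
- jar: glass jar with metal cap, 56 mm diameter, 60 mm tall, bystander; origin under its centre.
Things that resemble listed ones, but are neither listed nor needed, are in the scene too. Leave any blue, green or yellow look-alike of the bar2 alone.

How it is judged:
By the outcome, as a careful person would: the job done as asked, in the order asked, and still so for the second after the job is handed in, with the robot touching nothing.
Of bar1, bar2, bar3, bar4 only 3 to 4 are there at a start; the rules pass over those that are not, and their reading is None.
At some moment in a run one of bar1, bar2, bar3, bar4 may be knocked a few centimetres aside while the robot is not near it.
Once in a run the grip may slacken for a moment while it holds something.
It also fails if it takes over 208 s, if anything falls off the work surface, if the arm or the gripper's body presses on something with over 40 N, if the wrist force passes 120 N, or if a joint passes its speed limit or range.

ROBOT

A 7-joint arm with a two-finger parallel gripper is mounted at the origin on the work surface. World frame = base frame: x ahead of the robot, y to its left, z up, the work surface at z = 0. Lengths are in m, angles in degrees, forces in N, time in s.
With the tool pointing down it reaches from about 0.425 to 0.925 m from the base axis. Payload 6.8 kg.
Tool frame: the origin (TCP) lies at the very end of the fingers, on their centre line; the grasp point (between the pads) lies 19 mm behind it (r.tcp_to_grasp is the distance from the TCP to the grasp point, in m); z points along the fingers, y is the direction in which the jaws open and shut (so a half turn about z gives the same grasp; the last joint's range is limited). The gripper opens to 85 mm and grips with 20 to 120 N. Pads are 22 mm wide; open, the fingers measure 114 mm over their backs; the gripper's body (76 mm by 85 mm) begins 54 mm behind the grasp point. The pads swing forward as they close: fully open they stand 13 mm farther back than shut.
Start: joints at [68.405, 27.33, 1.283, 89.118, -0.659, 63.558, -4.761], TCP at [0.179, -0.651, 0.207] pointing down, gripper open.
Joint ranges: [-169.35, 169.35], [-19.33, 120.38], [-80.79, 83.38], [13.8, 139.57], [-78.32, 258.32], [9.67, 109.79], [-169.56, 169.56]. Speed limits (degrees/s): [136.94, 136.94, 180, 180, 180, 180, 180].

INTERFACE

Orientations are given as a 3x3 rotation matrix whose columns are the frame's x, y, z axes.
In Python, from cell import r gives the robot as it stands.
- The arm moves only by the shell command python3 -m creep 'ROWS' [FORCE]. ROWS is text: rows parted by semicolons, each of 7 numbers parted by spaces: the closure, from 0 (fully open) to 1 (shut), then the shift along the tool's x, y, z in mm, then the turn, a rotation vector about the tool's x, y, z in degrees. In form: gripper dx dy dz rx ry rz; .... A call has exactly 8 rows; each row shifts and turns the commanded pose from where the row before left it, along the tool's axes as they then stand; what a row does not reach is not made up. A row lasts 1/12 s, in which the tool goes at most 41.7 mm and 7.16 degrees, less where a joint would pass 70% of its speed; a pose out of reach is approached as far as the arm can. A call with a gripper value outside its range is refused whole. The fingers move at their own pace and stop on an object; FORCE is the grip in N (left out, the last holds). Time passes only in rows, so rows that do not move let the fingers close, or fill a call up. It gives the time, the measured TCP pose, the force and the opening at its end, in the units of the state.
- r.state(): the state, without advancing time (a new reading comes with each control period).
- r.grab_frame(name): name is "side" or "top"; returns a dict with "color" (480x640x3 uint8, red, green, blue), "z_map" (480x640 float32, m along the optical axis (not along the pixel's ray), 0 where there is no reading), "fx", "fy", "cx", "cy" (pixels), "rvec" (rotation vector, rad) and "tvec" (3), from world to camera coordinates, as OpenCV has them. Camera axes: x right, y down, z forward; pixel columns grow to the right and rows downward; lengths in m; the calibration is good to about 2 mm. A picture is of the moment at which its call begins.
- r.close_job(): hands the job in, once; it reports no verdict.
The state is a dict: "time_s": time; "q": joint angles; "qvel": joint speeds; "joint_torque": joint torques, N m; "position": TCP position; "ee_rot": TCP orientation; "force": force on the tool from outside, world axes, zero at the start; "ft_torque": the same for the moment, N m; "finger_gap": finger opening in m.
Only numpy, scipy, OpenCV 4.12 (cv2) and the standard library are available. Lean on these libraries where they do the work, as an engineer would, in place of code of your own. Each camera call takes 0.05 s, during which the arm holds its last target.

## Working session

There is one attempt and no reset: what is moved stays moved. The work goes in short steps, Python scripts to look and compute and a shell command to move; the robot and the scene stay as the last step left them, time stands still between calls to the robot, and variables do not carry over. Pictures are saved under pics/ and viewed, and the job is handed in when it is done.

```bash
ls; mkdir -p pics; python3 - <<'E'
from cell import r
import cv2,json
s=r.state()
print({k:(v if not hasattr(v,'round') else v) for k,v in s.items()})
for n in("top","side"):
    f=r.grab_frame(n); cv2.imwrite(f"pics/{n}0.png",f["color"][:,:,::-1])
    print(n,{k:f[k] for k in("fx","fy","cx","cy","rvec","tvec")})
E
```

```text
pics
{'time_s': 0.0, 'q': array([68.4034682 , 27.37371287,  1.28025652, 89.17756454, -0.65890385,
       63.55988696, -4.76186804]), 'qvel': array([ 0.04862712,  0.02420559,  0.10450835,  0.01329372, -0.0319639 ,
        0.07074492,  0.01726689]), 'joint_torque': array([-1.25334598e-03, -5.96444643e+01,  1.60711057e+00, -2.81201291e+01,
        1.24464871e-02,  9.40223923e-03, -1.81789483e-05]), 'position': array([ 0.17909222, -0.65014453,  0.20575575]), 'ee_rot': array([[ 9.64080256e-01,  2.65610405e-01, -6.10944241e-04],
       [ 2.65611073e-01, -9.64078756e-01,  1.70584356e-03],
       [-1.35908566e-04, -1.80684365e-03, -9.99998358e-01]]), 'force': array([ 0.75789139, -0.16736484,  0.64278639]), 'ft_torque': array([-0.00262785,  0.01017758, -0.0126536 ]), 'finger_gap': 0.0855822379045096}
top {'fx': 584.1511982256216, 'fy': 584.1511982256216, 'cx': 315.0539599116752, 'cy': 250.35835366073275, 'rvec': array([ 2.19618244, -2.1547057 ,  0.10367753]), 'tvec': array([-0.02663288,  0.51213017,  1.28393303])}
side {'fx': 536.595500663831, 'fy': 536.595500663831, 'cx': 312.3758527941356, 'cy': 237.63432579376445, 'rvec': array([ 0.10242064, -2.69433883,  1.59455216]), 'tvec': array([0.49945793, 0.1257685 , 1.37461489])}
```

View pics/top0.png

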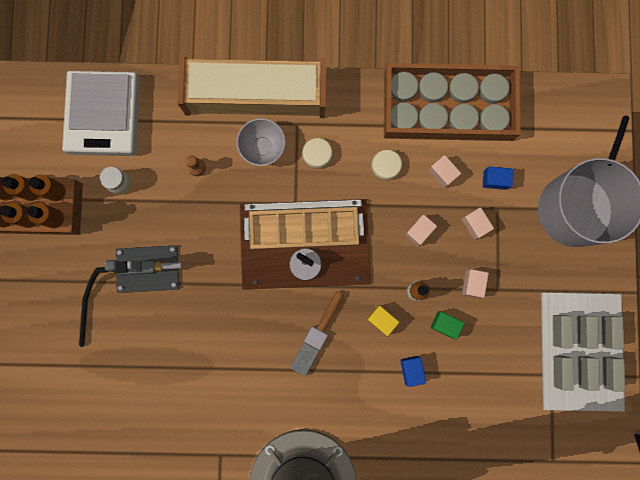

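View pics/side0.png

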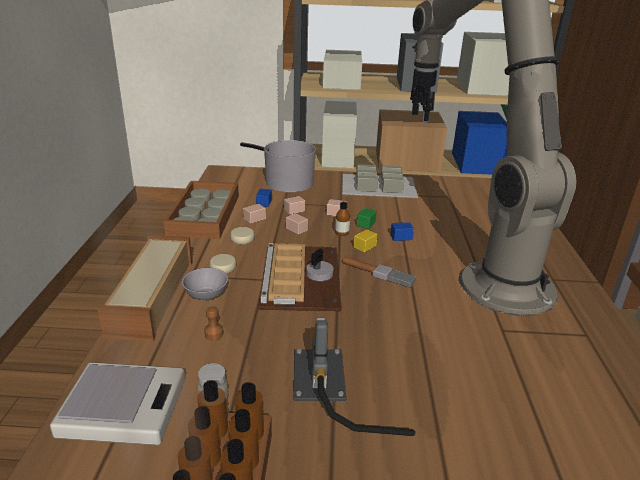

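```bash
cat > h.py <<'E'
from cell import r
import cv2,numpy as np
def cloud(f):
    R,_=cv2.Rodrigues(np.array(f["rvec"])); t=np.array(f["tvec"])
    v,u=np.mgrid[0:480,0:640]; z=f["z_map"].astype(float)
    P=np.stack([(u-f["cx"])/f["fx"]*z,(v-f["cy"])/f["fy"]*z,z],-1)
    W=(P-t)@R; W[z<=0]=np.nan
    return W
def ray(f,uv,h):
    R,_=cv2.Rodrigues(np.array(f["rvec"])); t=np.array(f["tvec"])
    uv=np.atleast_2d(uv).astype(float)
    d=np.stack([(uv[:,0]-f["cx"])/f["fx"],(uv[:,1]-f["cy"])/f["fy"],np.ones(len(uv))],-1)@R
    c=-R.T@t; return c+d*((h-c[2])/d[:,2])[:,None]
def proj(f,p):
    q,_=cv2.projectPoints(np.atleast_2d(np.array(p,float)),np.array(f["rvec"]),np.array(f["tvec"]),np.array([[f["fx"],0,f["cx"]],[0,f["fy"],f["cy"]],[0,0,1]]),None); return q[:,0]
def pink(f):
    hsv=cv2.cvtColor(f["color"],cv2.COLOR_RGB2HSV)
    c=f["color"].astype(int)
    return ((hsv[...,0]<12)|(hsv[...,0]>170))&(hsv[...,1]>25)&(hsv[...,1]<110)&(hsv[...,2]>150)
def bars(f):
    W=cloud(f); out=[]
    m=(pink(f)&(W[...,2]>0.012)).astype(np.uint8)
    n,l,st,c=cv2.connectedComponentsWithStats(m)
    for i in range(1,n):
        if st[i,4]<150: continue
        M=l==i; top=np.nanpercentile(W[...,2][M],85)
        T=(M&(W[...,2]>top-0.006)).astype(np.uint8)
        cs,_=cv2.findContours(T,cv2.RETR_EXTERNAL,cv2.CHAIN_APPROX_NONE)
        k=max(cs,key=cv2.contourArea)[:,0]
        p=ray(f,k,top)[:,:2]
        (cx,cy),(a,b),an=cv2.minAreaRect((p*1000).astype(np.float32))
        if a<b: a,b=b,a; an+=90
        an=(an+90)%180-90
        out.append((round(cx,1),round(cy,1),round(top*1000,1),round(a+1.9),round(b+1.9),round(an,1),c[i].round()))
    return out
def crop(f,x0,y0,x1,y1,k,name):
    cv2.imwrite("pics/"+name,cv2.resize(f["color"][y0:y1,x0:x1,::-1],None,fx=k,fy=k,interpolation=cv2.INTER_CUBIC))
E
python3 - <<'E'
from h import *
f=r.grab_frame("top")
for b in bars(f): print(b)
W=cloud(f)
crop(f,380,140,540,320,4.4,"b.png" if 0 else "bars0.png") if 0 else crop(f,390,145,520,305,3.7,"bars0.png")
crop(f,230,190,380,295,5,"dock0.png"); crop(f,90,230,200,300,6,"gun0.png")
for n,(u,v) in dict(traywall=(301,228),fence=(300,206),board=(350,270),bench=(380,260),camdisc=(305,272),grip=(305,259),gun=(120,267),plate=(130,285)).items(): print(n,W[v,u].round(4))
E
```

```text
(697.9, -305.7, np.float64(42.9), 57, 43, 41.7, array([446., 170.]))
(580.8, -379.6, np.float64(42.5), 58, 43, 32.5, array([479., 222.]))
(562.2, -251.8, np.float64(42.4), 58, 41, -41.2, array([421., 229.]))
(445.6, -373.4, np.float64(42.6), 58, 43, -10.3, array([476., 283.]))
traywall [0.563  0.0158 0.0189]
fence [0.6114 0.0188 0.029 ]
board [ 0.4711 -0.0968  0.0057]
bench [ 0.4958 -0.1655 -0.0032]
camdisc [0.4634 0.0046 0.0285]
grip [0.4883 0.0044 0.0802]
gun [0.4611 0.3836 0.1255]
plate [0.4277 0.3983 0.0071]
```

```bash
ls pics
```

```text
bars0.png
dock0.png
gun0.png
side0.png
top0.png
```

View pics/bars0.png

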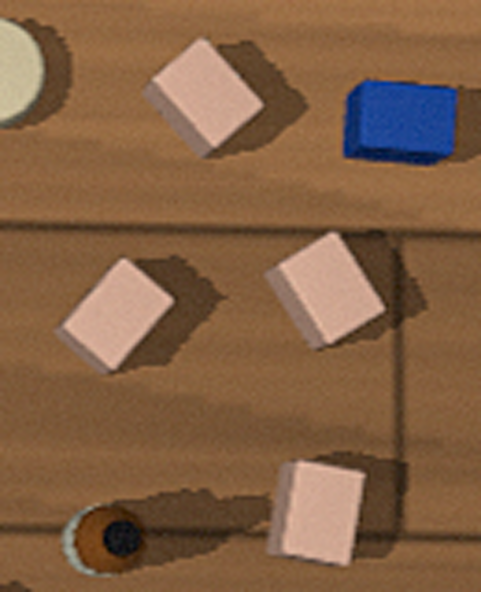

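View pics/dock0.png

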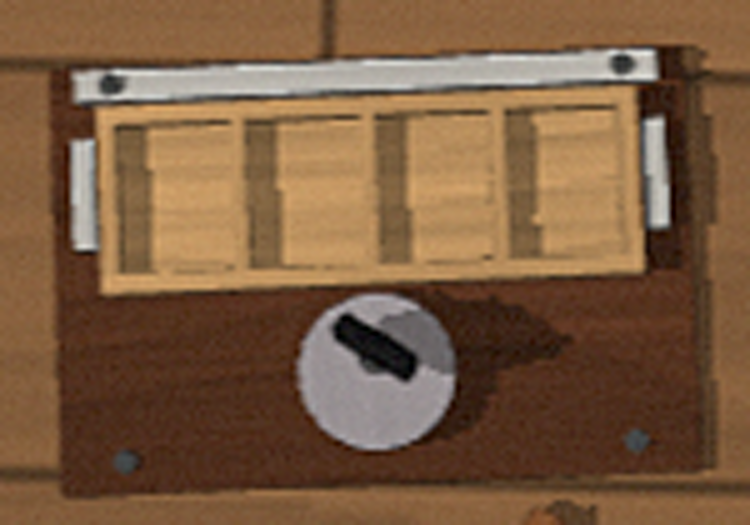

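View pics/gun0.png

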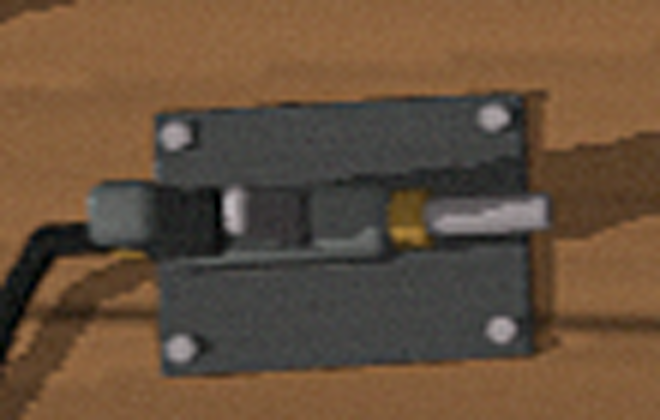

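```bash
cat >> h.py <<'E'
def rect(f,m,h):
    m=cv2.morphologyEx(m.astype(np.uint8),cv2.MORPH_OPEN,np.ones((2,2)))
    cs,_=cv2.findContours(m,cv2.RETR_EXTERNAL,cv2.CHAIN_APPROX_NONE)
    k=max(cs,key=cv2.contourArea)[:,0]
    p=ray(f,k,h)[:,:2]
    return cv2.minAreaRect((p*1000).astype(np.float32))
def tray(f):
    hsv=cv2.cvtColor(f["color"],cv2.COLOR_RGB2HSV)
    W=cloud(f)
    m=(hsv[...,0]>12)&(hsv[...,0]<22)&(hsv[...,2]>150)&(hsv[...,1]>80)&(hsv[...,1]<170)
    m[:200]=0;m[255:]=0;m[:,:240]=0;m[:,365:]=0
    return m
E
python3 - <<'E'
from h import *
f=r.grab_frame("top")
hsv=cv2.cvtColor(f["color"],cv2.COLOR_RGB2HSV)
W=cloud(f)
for p in [(301,227),(300,212),(300,230),(240,240)]: print(p,hsv[p[1],p[0]])
m=tray(f); cv2.imwrite("pics/m.png",m.astype(np.uint8)*255)
print("tray",rect(f,m,.03))
# hand corners tray: crop px/5+(230,190)
c=np.array([(97,108),(637,86),(645,270),(103,295)])/5+[230,190]
print("tray corners",(ray(f,c,.03)*1000).round(1)[:,:2].tolist())
c=np.array([(72,88),(657,65)])/5+[230,190]; 
# fence
m=(hsv[...,1]<40)&(hsv[...,2]>150); m[:195]=0;m[215:]=0;m[:,:240]=0;m[:,365:]=0
print("fence",rect(f,m,.03), np.nanmedian(W[...,2][m]))
# board corners at z=.01
c=np.array([(52,70),(698,46),(706,470),(63,496)])/5+[230,190]
print("board",(ray(f,c,.01)*1000).round(1)[:,:2].tolist())
# black grip
m=(hsv[...,2]<50); m[:245]=0;m[275:]=0;m[:,:290]=0;m[:,325:]=0; m&=(W[...,2]>.065)
print("grip",rect(f,m,.078),m.sum())
m=(W[...,2]>.02)&(W[...,2]<.035);m[:245]=0;m[290:]=0;m[:,:285]=0;m[:,330:]=0
print("disc",np.nanmedian(W[...,2][m]),m.sum())
c=np.array([(155,115),(523,94),(533,354),(163,376)])/6+[90,230]
print("plate",(ray(f,c,.008)*1000).round(1)[:,:2].tolist())
g=W[240:300,90:200]; m=(g[...,2]>.145)
print("gun top",m.sum(),np.nanmin(g[m],0),np.nanmax(g[m],0),np.nanmedian(g[m],0))
for lo,hi in((.12,.145),(.05,.12)):
  m=(g[...,2]>lo)&(g[...,2]<hi); print(lo,hi,m.sum(),np.nanmin(g[m],0),np.nanmax(g[m],0))
E
```

```text
(301, 227) [ 16 126 199]
(300, 212) [ 17 128 178]
(300, 230) [ 16 123 197]
(240, 240) [ 13 137 121]
tray ((560.8214111328125, 7.7259368896484375), (83.36824798583984, 241.74053955078125), 3.476807117462158)
tray corners [[596.3, 131.9], [611.0, -110.0], [528.1, -114.6], [512.2, 126.7]]
fence ((612.38916015625, 9.944503784179688), (12.771371841430664, 220.04013061523438), 3.4657833576202393) 0.0261299939218611
board [[616.6, 155.1], [633.4, -139.1], [440.2, -144.7], [423.0, 144.2]]
grip ((486.6952819824219, 2.737102508544922), (37.89480972290039, 11.770745277404785), 60.09382247924805) 96
disc 0.029834938200480055 709
plate [[508.0, 433.9], [518.7, 295.6], [420.8, 287.9], [410.0, 426.0]]
gun top 135 [0.45151775 0.35731501 0.14520134] [0.47358905 0.40437275 0.16083796] [0.46287779 0.39132401 0.15498955]
0.12 0.145 98 [0.45159185 0.35520791 0.12017709] [0.4733365  0.39775731 0.14415391]
0.05 0.12 693 [0.44916108 0.27280293 0.05023888] [0.48095488 0.46387374 0.11977935]
```

```bash
python3 - <<'E'
from h import *
f=r.grab_frame("side")
crop(f,280,300,440,420,5,"gun_side0.png"); crop(f,250,230,350,320,6,"dock_side0.png")
E
```

```text
(no output)
```

View pics/gun_side0.png

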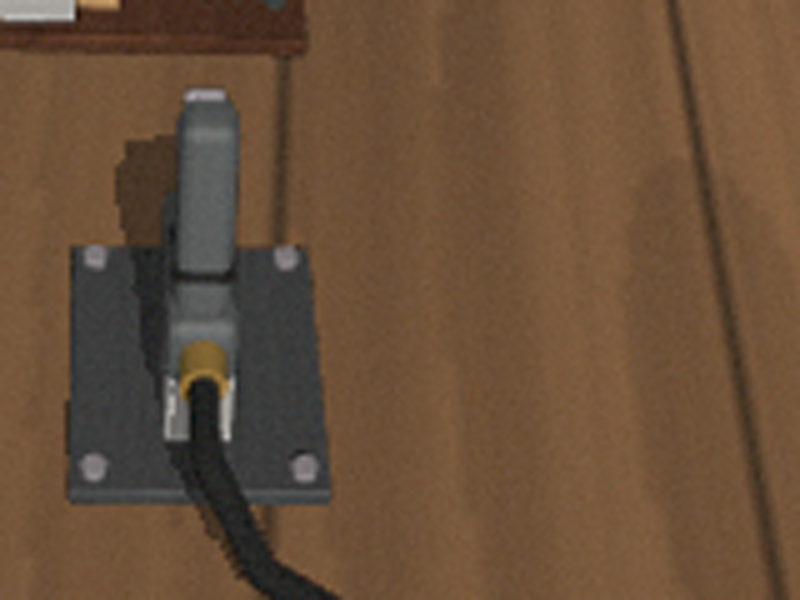

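Top view: the pink rectangular bars are at (446,171), (479,223), (421,230) and (476,283). Things that could be mistaken for them are blue (498,178) and (413,371), green (448,325), yellow (383,320), grey-green blocks (560–615, 330–370), round cream pucks (317,152) and (386,165), and the amber bottle (418,290). By the description I choose the four pale pink boxes; in the close crop all four are rectangular, 58x42 on top and about 40 mm high. The dock yaw is about +3.5°, the cam is at about 0, and the gun's upright grip is at about (113–120, 267).

```bash
cat >> h.py <<'E'
from scipy.spatial.transform import Rotation as Ro
def jaw(s): 
    y=s["ee_rot"][:,1]; return np.degrees(np.arctan2(y[1],y[0]))
def plan(x,y,z,ang,n=8,only=None):
    """constant row for n rows to reach TCP x,y,z (m), jaw angle ang (deg)"""
    s=r.state(); R=np.array(s["ee_rot"]); a=np.radians(ang)
    T=np.array([[np.sin(a),np.cos(a),0],[-np.cos(a),np.sin(a),0],[0,0,-1.]])
    rv=Ro.from_matrix(R.T@T).as_rotvec(); D=R.T@(np.array([x,y,z])-s["position"])*1000
    S=sum(Ro.from_rotvec(rv*k/n).as_matrix() for k in range(n))
    d=np.linalg.solve(S,D)
    print("t%.1f"%s["time_s"],"pos",(s["position"]*1000).round(1),"jaw %.1f"%jaw(s),"gap %.1f"%(s["finger_gap"]*1e3),"q7 %.0f"%s["q"][6],"F",s["force"].round(1))
    print(" n=%d row:"%n,d.round(1),np.degrees(rv/n).round(2)," |total| %.0f mm %.0f deg"%(np.linalg.norm(D),np.degrees(np.linalg.norm(rv))))
H=np.array([563.6,7.5]);YAW=3.47
def dockpt(x,y):
    a=np.radians(YAW); return (H+[x*np.cos(a)-y*np.sin(a),x*np.sin(a)+y*np.cos(a)]).round(1)
E
python3 - <<'E'
from h import *
plan(.6979,-.3057,.100,41.7,16)
for b in(-87,-29,29,87): print(b,dockpt(-2,b))
E
```

```text
Traceback (most recent call last):
  File "h.py", line 57, in plan
    rv=Ro.from_matrix(R.T@T).as_rotvec(); D=R.T@(np.array([x,y,z])-s["position"])*1000
       ~~~~~~~~~~~~~~^^^^^^^
  File "scipy/spatial/transform/_rotation.pyx", line 1143, in scipy.spatial.transform._rotation.Rotation.from_matrix
ValueError: Non-positive determinant (left-handed or null coordinate frame) in rotation matrix 0: [[ 4.43075009e-01  8.96484540e-01  7.60247813e-05]
 [ 8.96484197e-01 -4.43074911e-01  8.41394349e-04]
 [-7.87981699e-04  3.04645793e-04  9.99999643e-01]].
```

```bash
sed -i 's/T=np.array(\[\[np.sin(a),np.cos(a),0\],\[-np.cos(a)/T=np.array([[-np.sin(a),np.cos(a),0],[np.cos(a)/' h.py
python3 - <<'E'
from h import *
plan(.6979,-.3057,.100,41.7,17)
plan(.5808,-.3796,.100,32.5,16)
for b in(-87,-29,29,87): print(b,dockpt(-2,b))
E
```

```text
t0.2 pos [ 179.2 -650.5  206.2] jaw -74.6 gap 85.3 q7 -5 F [ 0.5 -0.1  0.3]
 n=17 row: [35.2 26.   6.2] [-0.   -0.   -6.84]  |total| 632 mm 116 deg
t0.2 pos [ 179.2 -650.5  206.2] jaw -74.6 gap 85.3 q7 -5 F [ 0.5 -0.1  0.3]
 n=16 row: [29.9 18.4  6.6] [-0.   -0.   -6.69]  |total| 496 mm 107 deg
-87 [566.9 -79.5]
-29 [563.4 -21.6]
29 [559.8  36.3]
87 [556.3  94.2]
```

```bash
python3 - <<'E'
from h import *
plan(.4456,-.3734,.100,-10.3,12)
E
```

```text
t0.2 pos [ 179.2 -650.5  206.2] jaw -74.6 gap 85.3 q7 -5 F [ 0.5 -0.1  0.3]
 n=12 row: [33.8 -0.7  8.9] [-0.   -0.   -5.36]  |total| 399 mm 64 deg
```

```bash
python3 -m creep '0 34 -1 8 0 0 -5.4;0 34 -1 8 0 0 -5.4;0 34 -1 8 0 0 -5.4;0 34 -1 8 0 0 -5.4;0 34 -1 8 0 0 -5.4;0 34 -1 8 0 0 -5.4;0 34 -1 8 0 0 -5.4;0 34 -1 8 0 0 -5.4' 45; python3 - <<'E'
from h import *
plan(.4456,-.3734,.100,-10.3,4)
E
```

```text
time_s: 0.92
position: [0.3959, -0.4934, 0.1423]
ee_rot: [[0.517, 0.856, 0.001], [0.856, -0.517, -0.0], [0.0, 0.001, -1.0]]
force: [0.7, 0.4, 0.5]
finger_gap: 0.0853
t0.9 pos [ 395.9 -493.4  142.3] jaw -31.1 gap 85.3 q7 9 F [0.7 0.4 0.5]
 n=4 row: [32.6 -0.5 10.6] [ 0.01  0.   -5.2 ]  |total| 137 mm 21 deg
```

```bash
python3 -m creep '0 32 0 10 0 0 -5;0 32 0 10 0 0 -5;0 30 0 10 0 0 -5;0 22 0 8 0 0 -4;0 0 0 0 0 0 0;0 0 0 0 0 0 0;0 0 0 0 0 0 0;0 0 0 0 0 0 0'; python3 - <<'E'
from h import *
plan(.4456,-.3734,.100,-10.3,1)
f=r.grab_frame("top")
for b in bars(f): print(b)
crop(f,390,145,520,305,3.7,"d1.png")
E
```

```text
time_s: 1.58
position: [0.4419, -0.3915, 0.1051]
ee_rot: [[0.218, 0.976, 0.0], [0.976, -0.218, -0.001], [-0.001, 0.001, -1.0]]
force: [0.4, 0.4, -0.3]
finger_gap: 0.0853
t1.6 pos [ 441.9 -391.5  105.1] jaw -12.6 gap 85.3 q7 14 F [ 0.4  0.4 -0.3]
 n=1 row: [18.5 -0.3  5.1] [ 0.03  0.07 -2.27]  |total| 19 mm 2 deg
(698.1, -306.2, np.float64(42.2), 57, 43, 41.1, array([446., 170.]))
(580.6, -379.6, np.float64(42.7), 58, 43, 32.0, array([479., 222.]))
(562.6, -251.7, np.float64(42.5), 59, 42, -40.5, array([421., 229.]))
(445.5, -373.6, np.float64(42.2), 58, 43, -9.9, array([477., 283.]))
```

View pics/d1.png

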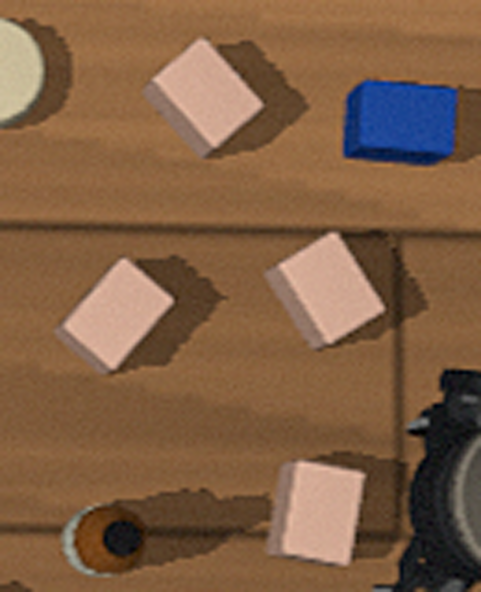

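Crop: bar D at px (477,283) is unmoved; the gripper is to its right at about (520,280), displaced in the picture by its height.

```bash
python3 -m creep '0 9 0 0 0 0 -2;0 9 0 5 0 0 0;0 0 0 20 0 0 0;0 0 0 25 0 0 0;0 0 0 25 0 0 0;0 0 0 16 0 0 0;0 0 0 0 0 0 0;0 0 0 0 0 0 0'; python3 - <<'E'
from h import *
plan(.4456,-.3735,.013,-10,1)
E
```

```text
time_s: 2.3
position: [0.4457, -0.3708, 0.0131]
ee_rot: [[0.18, 0.984, -0.001], [0.984, -0.18, 0.002], [0.001, -0.002, -1.0]]
force: [0.2, 0.1, 0.6]
finger_gap: 0.0852
t2.3 pos [ 445.7 -370.8   13.1] jaw -10.4 gap 85.2 q7 11 F [0.2 0.1 0.6]
 n=1 row: [-2.7  0.4  0.1] [-0.09 -0.07 -0.36]  |total| 3 mm 0 deg
```

```bash
python3 -m creep '0 -2.5 0 0 0 0 0;0.6 0 0 0 0 0 0;0.6 0 0 0 0 0 0;0.6 0 0 0 0 0 0;0.6 0 0 0 0 0 0;0.6 0 0 0 0 0 0;0.6 0 0 0 0 0 0;0.6 0 0 0 0 0 0' 45; python3 - <<'E'
from h import *
plan(.4456,-.3735,.013,-10,1)
E
```

```text
time_s: 2.97
position: [0.4458, -0.3748, 0.0147]
ee_rot: [[0.181, 0.984, 0.001], [0.984, -0.181, -0.001], [-0.001, 0.001, -1.0]]
force: [-0.3, 0.9, 5.5]
finger_gap: 0.0341
t3.0 pos [ 445.8 -374.8   14.7] jaw -10.4 gap 34.1 q7 11 F [-0.3  0.9  5.5]
 n=1 row: [ 1.2 -0.4  1.7] [ 0.04  0.04 -0.41]  |total| 2 mm 0 deg
```

```bash
python3 - <<'E'
from h import *
f=r.grab_frame("top")
for b in bars(f): print(b)
crop(f,430,220,570,340,5,"d2.png")
f=r.grab_frame("side"); crop(f,270,150,400,260,6,"d2s.png")
E
```

```text
(697.8, -305.5, np.float64(43.1), 57, 43, 41.6, array([446., 170.]))
(580.6, -379.7, np.float64(42.7), 58, 43, 31.8, array([479., 222.]))
(562.4, -251.5, np.float64(42.4), 59, 42, -40.5, array([421., 229.]))
(447.4, -364.3, np.float64(42.5), 58, 23, -9.0, array([471., 282.]))
```

View pics/d2.png

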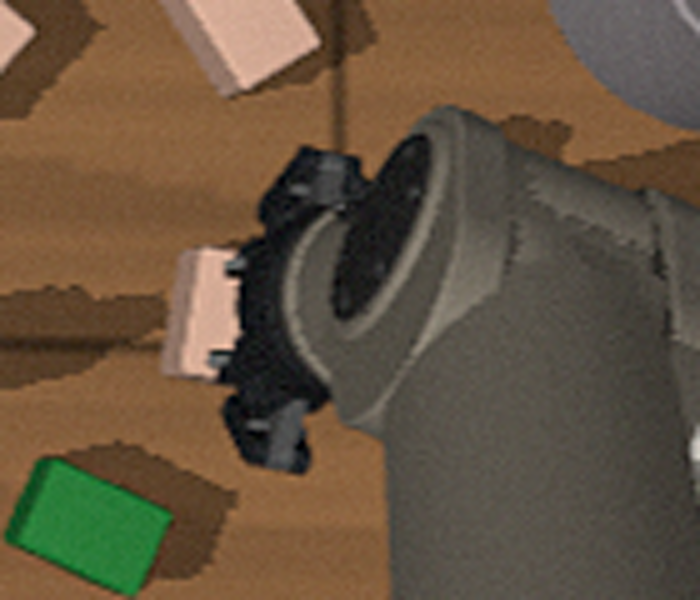

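View pics/d2s.png

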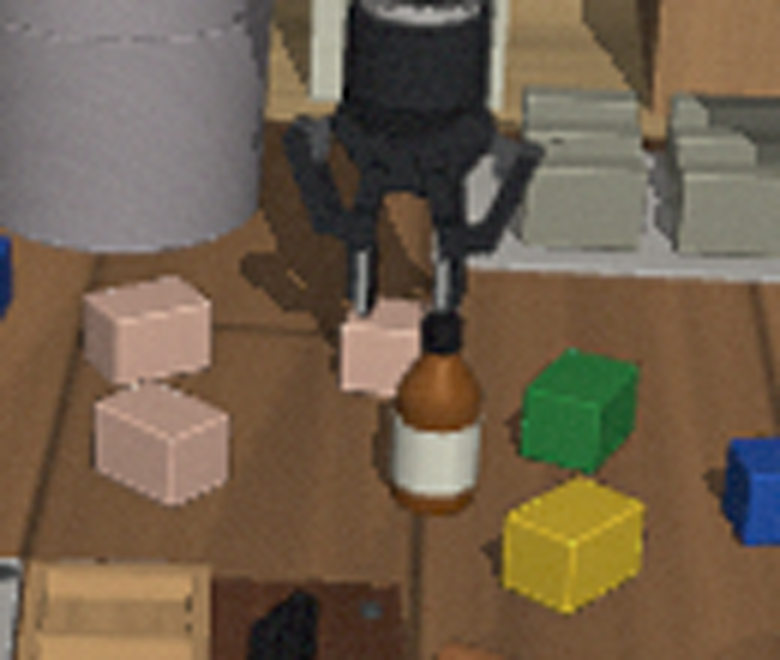

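```bash
python3 -m creep '0 0 0 -3 0 0 0;0 0 0 -3 0 0 0;0 0 0 0 0 0 0;0 0 0 0 0 0 0;0 0 0 0 0 0 0;0 0 0 0 0 0 0;0 0 0 0 0 0 0;0 0 0 0 0 0 0' 45; python3 - <<'E'
from h import *
plan(.4456,-.3735,.013,-10,1)
f=r.grab_frame("side"); crop(f,300,150,380,230,8,"d3s.png")
W=cloud(f); 
for v in range(180,216,4): print(v,[tuple((W[v,u]*1000).round().astype(int)) if np.isfinite(W[v,u,0]) else None for u in (330,334,338,342,346,350)])
E
```

```text
time_s: 3.73
position: [0.4455, -0.3743, 0.0196]
ee_rot: [[0.18, 0.984, -0.0], [0.984, -0.18, 0.0], [0.0, -0.0, -1.0]]
force: [-0.4, 0.3, 1.0]
finger_gap: 0.0854
t3.7 pos [ 445.5 -374.3   19.6] jaw -10.4 gap 85.4 q7 11 F [-0.4  0.3  1. ]
 n=1 row: [ 0.8 -0.   6.6] [-0.01 -0.01 -0.4 ]  |total| 7 mm 0 deg
180 [(np.int64(476), np.int64(-653), np.int64(-1)), (np.int64(459), np.int64(-365), np.int64(120)), (np.int64(447), np.int64(-366), np.int64(120)), (np.int64(434), np.int64(-364), np.int64(121)), (np.int64(422), np.int64(-354), np.int64(126)), (np.int64(410), np.int64(-357), np.int64(126))]
184 [(np.int64(474), np.int64(-615), np.int64(-1)), (np.int64(460), np.int64(-605), np.int64(4)), (np.int64(446), np.int64(-623), np.int64(-2)), (np.int64(431), np.int64(-620), np.int64(-1)), (np.int64(417), np.int64(-611), np.int64(4)), (np.int64(409), np.int64(-357), np.int64(112))]
188 [(np.int64(473), np.int64(-581), np.int64(-1)), (np.int64(459), np.int64(-577), np.int64(1)), (np.int64(445), np.int64(-574), np.int64(3)), (np.int64(431), np.int64(-571), np.int64(5)), (np.int64(417), np.int64(-5
[... 1071 characters left out ...]
2), np.int64(-235), np.int64(100)), (np.int64(420), np.int64(-245), np.int64(96)), (np.int64(403), np.int64(-445), np.int64(3))]
208 [(np.int64(467), np.int64(-366), np.int64(23)), (np.int64(455), np.int64(-357), np.int64(28)), (np.int64(442), np.int64(-349), np.int64(33)), (np.int64(431), np.int64(-238), np.int64(86)), (np.int64(419), np.int64(-236), np.int64(88)), (np.int64(403), np.int64(-410), np.int64(6))]
212 [(np.int64(467), np.int64(-360), np.int64(12)), (np.int64(454), np.int64(-352), np.int64(16)), (np.int64(442), np.int64(-242), np.int64(71)), (np.int64(430), np.int64(-237), np.int64(74)), (np.int64(419), np.int64(-241), np.int64(72)), (np.int64(403), np.int64(-386), np.int64(3))]
```

View pics/d3s.png

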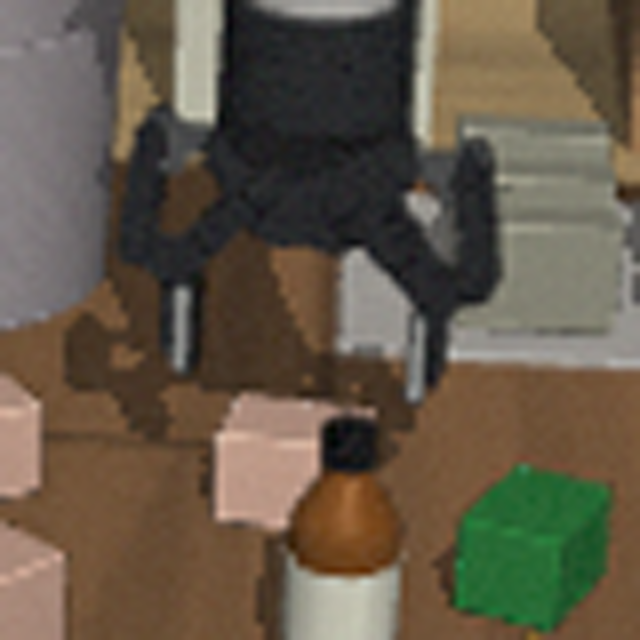

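```bash
python3 - <<'E'
from h import *
f=r.grab_frame("side"); W=cloud(f)
for u in (321,322,323,324,352,353):
  print(u,[(v,tuple((W[v,u]*1000).round().astype(int).tolist())) for v in range(184,204,2) if np.isfinite(W[v,u,0]) and W[v,u,1]>-.42])
s=r.state();print(s["position"], proj(f,[s["position"]]), s["q"])
E
```

```text
321 [(184, (499, -368, 103)), (186, (499, -377, 92)), (188, (499, -379, 85)), (190, (498, -373, 81)), (192, (498, -380, 71)), (194, (498, -380, 64))]
322 [(184, (496, -367, 104)), (186, (496, -373, 94)), (188, (495, -374, 87)), (190, (495, -375, 80)), (192, (495, -374, 73)), (194, (495, -374, 67)), (196, (494, -375, 59))]
323 [(184, (493, -368, 103)), (186, (492, -367, 97)), (188, (492, -367, 90)), (190, (492, -379, 78)), (192, (492, -377, 72)), (194, (492, -374, 67)), (196, (491, -373, 60))]
324 [(184, (490, -381, 98)), (186, (489, -375, 94)), (188, (489, -384, 83)), (190, (489, -376, 80)), (192, (489, -389, 67)), (194, (488, -377, 65))]
352 [(184, (403, -352, 115)), (186, (403, -356, 106)), (188, (403, -348, 103)), (190, (402, -357, 93)), (192, (401, -357, 86)), (194, (401, -361, 77)), (196, (401, -361, 71)), (198, (400, -351, 68))]
353 [(184, (400, -360, 111)), (186, (400, -354, 107)), (188, (399, -350, 103)), (190, (399, -360, 92)), (192, (398, -365, 83)), (194, (398, -355, 80)), (196, (398, -359, 72)), (198, (397, -358, 65))]
[ 0.44548204 -0.37436106  0.01960625] [[336.90884002 208.17098061]] [ 46.30843882  33.23557698 -16.18742206 109.07699914  13.87431235
  39.58089228  11.48300266]
```

```bash
python3 -m creep '0 0.7 0 6 0 0 0;0 0 0 6 0 0 0;0 0 0 4 0 0 0;0 0 0 3 0 0 0;0 0 0 0 0 0 0;0 0 0 0 0 0 0;0 0 0 0 0 0 0;0 0 0 0 0 0 0' 45; python3 - <<'E'
from h import *
plan(.4456,-.3735,.0,-10,1)
f=r.grab_frame("side"); crop(f,300,150,380,230,8,"d4s.png")
W=cloud(f); 
for u in (322,323,352,353):
  print(u,[(v,tuple((W[v,u]*1000).round().astype(int).tolist())) for v in range(190,208,2) if np.isfinite(W[v,u,0]) and W[v,u,1]>-.42])
E
```

```text
time_s: 4.5
position: [0.4458, -0.3739, 0.0009]
ee_rot: [[0.181, 0.984, 0.0], [0.984, -0.181, -0.0], [-0.0, 0.0, -1.0]]
force: [-1.0, -0.1, -0.3]
finger_gap: 0.0857
t4.5 pos [ 445.8 -373.9    0.9] jaw -10.4 gap 85.7 q7 11 F [-1.  -0.1 -0.3]
 n=1 row: [ 0.3 -0.3  0.9] [ 0.02  0.01 -0.4 ]  |total| 1 mm 0 deg
322 [(190, (495, -373, 81)), (192, (495, -369, 76)), (194, (495, -370, 68)), (196, (495, -376, 59)), (198, (494, -371, 54)), (200, (494, -368, 49))]
323 [(190, (492, -380, 78)), (192, (492, -371, 75)), (194, (491, -371, 68)), (196, (491, -375, 60)), (198, (491, -367, 56)), (200, (491, -364, 51))]
352 [(190, (402, -353, 94)), (192, (402, -353, 88)), (194, (401, -352, 81)), (196, (401, -356, 73)), (198, (400, -357, 66)), (200, (400, -356, 59)), (202, (399, -360, 51)), (204, (399, -362, 43))]
353 [(190, (399, -351, 95)), (192, (399, -352, 88)), (194, (398, -345, 84)), (196, (398, -355, 74)), (198, (397, -360, 64)), (200, (397, -358, 58)), (202, (396, -359, 51))]
```

View pics/d4s.png

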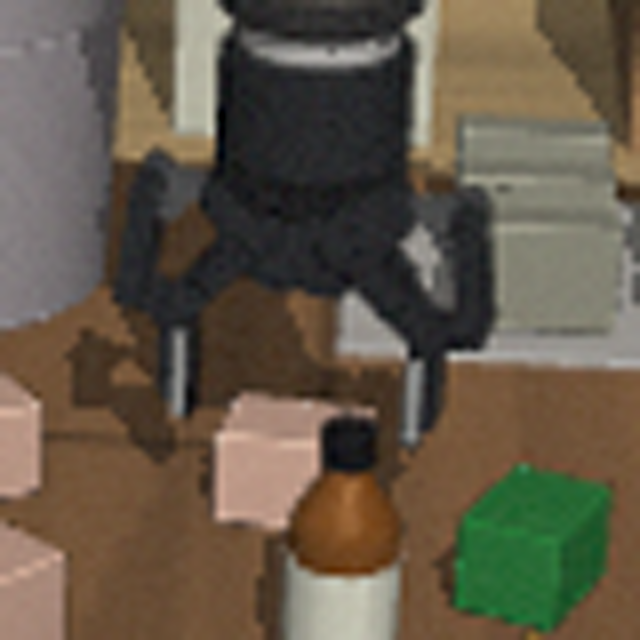

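```bash
python3 -m creep '0 0 0 3 0 0 0;0 0 0 3 0 0 0;0 0 0 3 0 0 0;0 0 0 3 0 0 0;0 0 0 2 0 0 0;0 0 0 0 0 0 0;0 0 0 0 0 0 0;0 0 0 0 0 0 0' 45; python3 - <<'E'
from h import *
plan(.4456,-.3735,.0,-10,1)
f=r.grab_frame("side"); crop(f,300,150,380,230,8,"d5s.png")
W=cloud(f); 
for u in (322,323,352,353):
  print(u,[(v,tuple((W[v,u]*1000).round().astype(int).tolist())) for v in range(198,212,2) if np.isfinite(W[v,u,0]) and W[v,u,1]>-.42])
E
```

```text
time_s: 5.22
position: [0.4457, -0.3737, -0.0133]
ee_rot: [[0.181, 0.984, 0.0], [0.984, -0.181, -0.0], [-0.0, 0.0, -1.0]]
force: [0.3, -0.2, -0.3]
finger_gap: 0.0854
t5.2 pos [ 445.7 -373.7  -13.3] jaw -10.4 gap 85.4 q7 10 F [ 0.3 -0.2 -0.3]
 n=1 row: [  0.2  -0.2 -13.3] [ 0.   0.  -0.4]  |total| 13 mm 0 deg
322 [(198, (494, -365, 57)), (200, (494, -368, 49)), (202, (494, -371, 40)), (204, (493, -372, 33)), (208, (494, -401, 5)), (210, (493, -395, 0))]
323 [(198, (491, -368, 56)), (200, (491, -365, 50)), (202, (491, -372, 40)), (204, (490, -377, 30)), (208, (491, -410, 1)), (210, (490, -394, 1))]
352 [(198, (400, -358, 65)), (200, (400, -360, 57)), (202, (399, -363, 49)), (204, (399, -354, 46)), (206, (399, -353, 40)), (208, (398, -370, 25)), (210, (396, -402, 2))]
353 [(198, (397, -356, 66)), (200, (397, -353, 61)), (202, (396, -357, 52)), (204, (396, -355, 46)), (206, (395, -361, 36)), (210, (393, -409, 0))]
```

View pics/d5s.png

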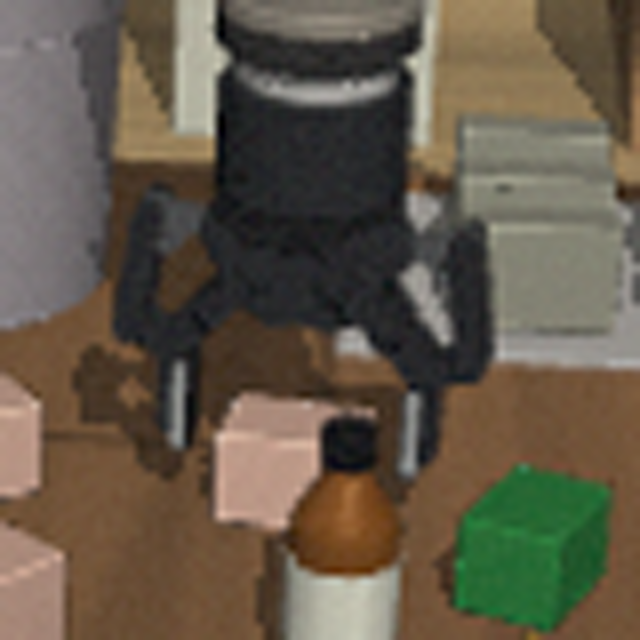

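```bash
python3 -m creep '0.5 0 0 0 0 0 0;0.5 0 0 0 0 0 0;0.5 0 0 0 0 0 0;0.5 0 0 0 0 0 0;0.5 0 0 0 0 0 0;0.5 0 0 0 0 0 0;0.5 0 0 -3 0 0 0;0.5 0 0 -3 0 0 0' 45; python3 - <<'E'
from h import *
plan(.4456,-.3735,.0,-10,1)
E
```

```text
time_s: 5.93
position: [0.4451, -0.3733, -0.0076]
ee_rot: [[0.18, 0.984, -0.001], [0.984, -0.18, 0.001], [0.001, -0.001, -1.0]]
force: [-0.3, -0.3, -1.5]
finger_gap: 0.0573
t5.9 pos [ 445.1 -373.3   -7.6] jaw -10.4 gap 57.3 q7 11 F [-0.3 -0.3 -1.5]
 n=1 row: [-0.1  0.5 -7.6] [-0.06 -0.03 -0.4 ]  |total| 8 mm 0 deg
```

```bash
python3 -m creep '0.5 0 0 -6 0 0 0;0.5 0 0 -12 0 0 0;0.5 0 0 -18 0 0 0;0.5 0 0 -18 0 0 0;0.5 0 0 -18 0 0 0;0.5 0 0 -10 0 0 0;0.5 0 0 0 0 0 0;0.5 0 0 0 0 0 0' 45; python3 - <<'E'
from h import *
plan(.540,-.28,.075,-4,6)
f=r.grab_frame("side"); crop(f,270,150,400,260,6,"d6s.png")
E
```

```text
time_s: 6.6
position: [0.4458, -0.3739, 0.0753]
ee_rot: [[0.181, 0.984, 0.001], [0.984, -0.181, -0.001], [-0.001, 0.001, -1.0]]
force: [0.2, -0.2, -1.7]
finger_gap: 0.057
t6.6 pos [ 445.8 -373.9   75.3] jaw -10.4 gap 57.0 q7 13 F [ 0.2 -0.2 -1.7]
 n=6 row: [17.6 13.5  0. ] [ 0.01  0.01 -1.07]  |total| 133 mm 6 deg
```

View pics/d6s.png

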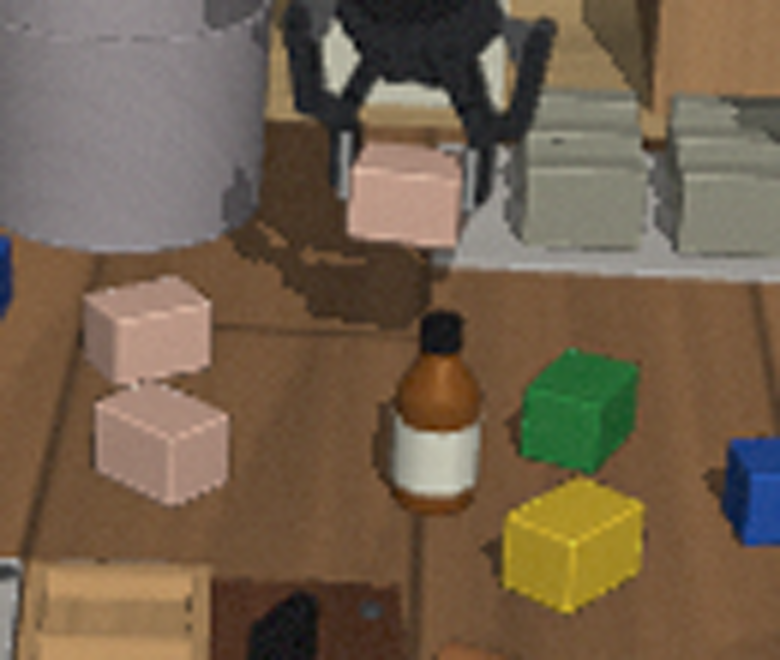

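Bar D is held level, well above the bench, with the bottle clear of it.

```bash
python3 -m creep '0.5 10 8 0 0 0 -1;0.5 18 14 0 0 0 -1;0.5 18 14 0 0 0 -1;0.5 18 14 0 0 0 -1;0.5 22 14 0 0 0 -1;0.5 28 8 0 0 0 -1;0.5 34 0 0 0 0 -1;0.5 34 0 0 0 0 0'; python3 - <<'E'
from h import *
plan(.5563,.0942,.075,3.5,9)
E
```

```text
time_s: 7.32
position: [0.5369, -0.2002, 0.0735]
ee_rot: [[0.057, 0.998, -0.001], [0.998, -0.057, 0.001], [0.001, -0.001, -1.0]]
force: [1.0, 0.7, -0.7]
finger_gap: 0.0573
t7.3 pos [ 536.9 -200.2   73.5] jaw -3.3 gap 57.3 q7 -1 F [ 1.   0.7 -0.7]
 n=9 row: [32.7  2.  -0.1] [-0.01 -0.01 -0.75]  |total| 295 mm 7 deg
```

```bash
python3 -m creep '0.5 34 2 0 0 0 -0.8;0.5 34 2 0 0 0 -0.8;0.5 34 2 0 0 0 -0.8;0.5 34 2 0 0 0 -0.8;0.5 34 2 0 0 0 -0.8;0.5 34 2 0 0 0 -0.8;0.5 32 2 0 0 0 -0.8;0.5 20 1 0 0 0 -0.5'; python3 -m creep '0.5 8 0 0 0 0 0;0.5 0 0 0 0 0 0;0.5 0 0 0 0 0 0;0.5 0 0 0 0 0 0;0.5 0 0 0 0 0 0;0.5 0 0 0 0 0 0;0.5 0 0 0 0 0 0;0.5 0 0 0 0 0 0'; python3 - <<'E'
from h import *
plan(.5563,.0942,.01,3.5,1)
f=r.grab_frame("top"); crop(f,230,190,380,295,5,"d7.png")
for b in bars(f): print(b)
print(rect(f,tray(f),.03))
f=r.grab_frame("side"); crop(f,230,190,360,320,5,"d7s.png")
E
```

```text
time_s: 7.98
position: [0.554, 0.0587, 0.0739]
ee_rot: [[-0.053, 0.999, -0.001], [0.999, 0.053, 0.002], [0.003, -0.001, -1.0]]
force: [-0.3, -0.3, -0.8]
finger_gap: 0.0569
time_s: 8.65
position: [0.5545, 0.0601, 0.0747]
ee_rot: [[-0.046, 0.999, 0.0], [0.999, 0.046, -0.0], [-0.0, 0.0, -1.0]]
force: [1.0, -0.3, -1.9]
finger_gap: 0.0571
t8.7 pos [554.5  60.1  74.7] jaw 2.6 gap 57.1 q7 -24 F [ 1.  -0.3 -1.9]
 n=1 row: [34.   3.4 64.7] [ 0.    0.01 -0.87]  |total| 73 mm 1 deg
(699.6, -304.3, np.float64(42.4), 53, 43, 41.0, array([445., 168.]))
(562.2, -251.8, np.float64(42.6), 59, 41, -40.8, array([421., 230.]))
((579.267333984375, -82.63467407226562), (36.189876556396484, 17.925853729248047), 0.8477415442466736)
```

View pics/d7.png

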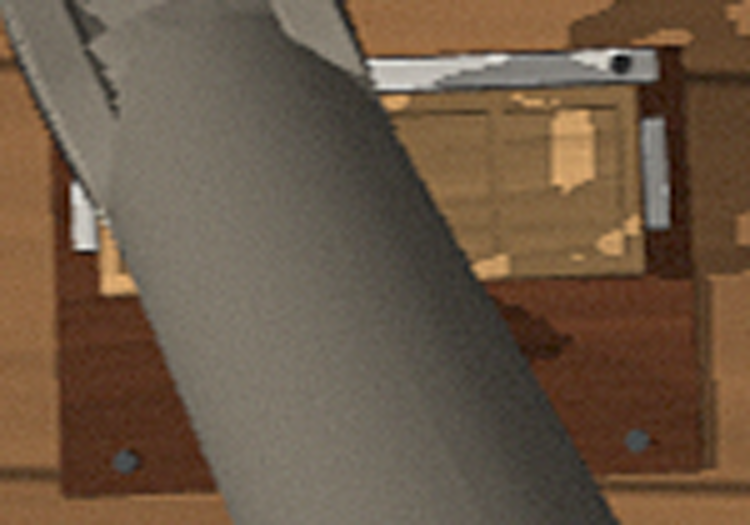

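View pics/d7s.png

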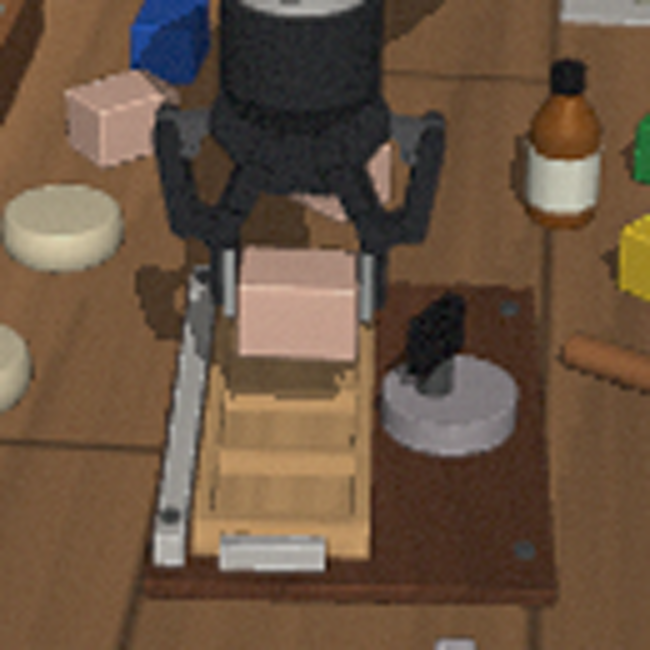

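Side view: bar level in the grip over bays 3/4, one bay short of bay 4; the arm hides the tray in the top view.

```bash
python3 -m creep '0.5 17 2 0 0 0 -0.5;0.5 17 1.5 0 0 0 -0.4;0.5 0 0 15 0 0 0;0.5 0 0 20 0 0 0;0.5 0 0 10 0 0 0;0.5 0 0 0 0 0 0;0.5 0 0 0 0 0 0;0.5 0 0 0 0 0 0'; python3 - <<'E'
from h import *
plan(.5563,.0942,.0025,3.5,1)
f=r.grab_frame("side"); crop(f,230,210,360,320,5,"d8s.png")
E
```

```text
time_s: 9.42
position: [0.5567, 0.095, 0.0304]
ee_rot: [[-0.062, 0.998, 0.001], [0.998, 0.062, 0.0], [0.0, 0.001, -1.0]]
force: [-0.1, 0.5, -1.7]
finger_gap: 0.0571
t9.4 pos [556.7  95.   30.4] jaw 3.6 gap 57.1 q7 -29 F [-0.1  0.5 -1.7]
 n=1 row: [-0.8 -0.5 27.9] [ 0.05 -0.01  0.08]  |total| 28 mm 0 deg
```

View pics/d8s.png

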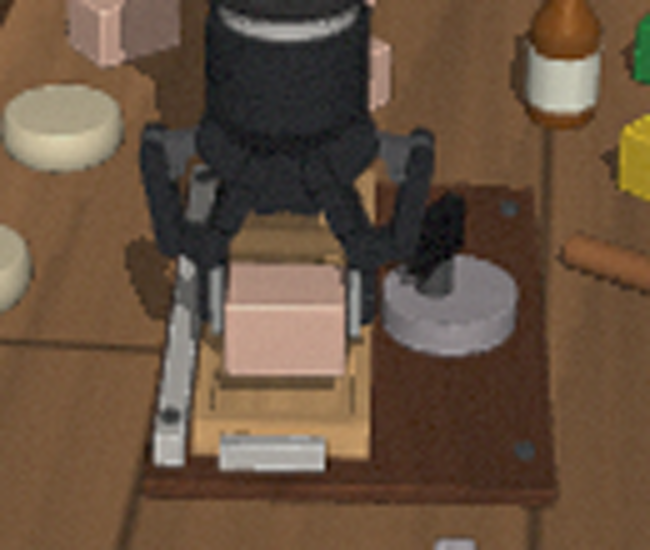

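```bash
python3 -m creep '0.5 -0.8 -0.5 8 0 0 0;0.5 0 0 8 0 0 0;0.5 0 0 4 0 0 0;0.5 0 0 3 0 0 0;0.5 0 0 2 0 0 0;0.5 0 0 1.5 0 0 0;0.5 0 0 0 0 0 0;0.5 0 0 0 0 0 0'; python3 - <<'E'
from h import *
plan(.5563,.0942,.0025,3.5,1)
f=r.grab_frame("side"); crop(f,230,210,360,320,5,"d9s.png")
E
```

```text
time_s: 10.13
position: [0.5559, 0.0943, 0.0033]
ee_rot: [[-0.063, 0.998, 0.0], [0.998, 0.063, 0.0], [0.0, 0.0, -1.0]]
force: [0.5, -0.1, -1.3]
finger_gap: 0.0572
t10.1 pos [555.9  94.3   3.3] jaw 3.6 gap 57.2 q7 -30 F [ 0.5 -0.1 -1.3]
 n=1 row: [-0.1  0.4  0.8] [ 0.02 -0.01  0.1 ]  |total| 1 mm 0 deg
```

View pics/d9s.png

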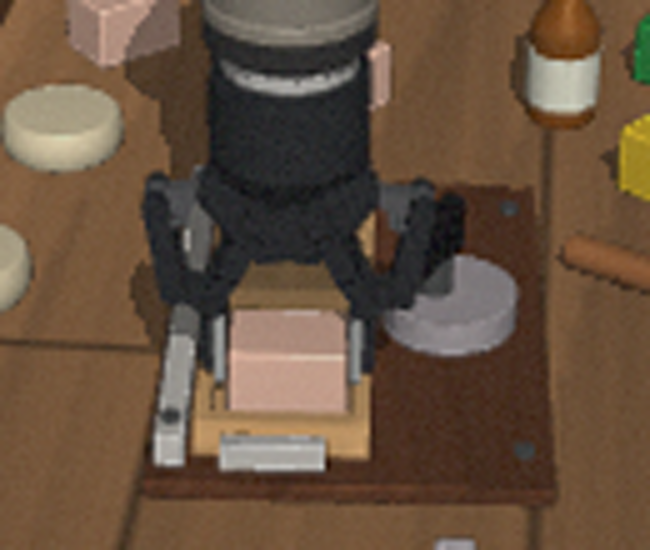

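Side view: the bar sits centred in bay 4 with its front edge inside the wall at crop (290,412). No upward force shows yet, so I lower it a touch more and release.

```bash
python3 -m creep '0.5 0 0 1.5 0 0 0;0.5 0 0 1 0 0 0;0.3 0 0 0 0 0 0;0.15 0 0 0 0 0 0;0.15 0 0 0 0 0 0;0.15 0 0 -4 0 0 0;0.15 0 0 -15 0 0 0;0.15 0 0 -25 0 0 0'; python3 -m creep '0.15 0 0 -35 0 0 0;0.15 -34 0 0 0 0 0;0.15 -34 0 0 0 0 0;0.1 -34 0 0 0 0 0;0 -34 0 0 0 0 0;0 -34 0 0 0 0 0;0 -34 0 0 0 0 0;0 -34 0 0 0 0 0';python3 - <<'E'
from h import *
plan(.562,-.252,.05,-40.8,1)
f=r.grab_frame("side"); crop(f,230,210,360,320,5,"d10s.png")
E
```

```text
time_s: 10.85
position: [0.5537, 0.0937, 0.0431]
ee_rot: [[-0.063, 0.998, -0.005], [0.998, 0.063, -0.001], [-0.001, -0.005, -1.0]]
force: [1.3, 0.8, 0.4]
finger_gap: 0.0726
time_s: 11.52
position: [0.5705, -0.1451, 0.0799]
ee_rot: [[-0.063, 0.998, 0.0], [0.998, 0.063, 0.0], [0.0, 0.0, -1.0]]
force: [1.9, -0.6, -0.5]
finger_gap: 0.085
t11.5 pos [ 570.5 -145.1   79.9] jaw 3.6 gap 85.0 q7 -1 F [ 1.9 -0.6 -0.5]
 n=1 row: [-106.2  -15.2   29.9] [ 1.00e-02 -0.00e+00  4.44e+01]  |total| 111 mm 44 deg
```

View pics/d10s.png

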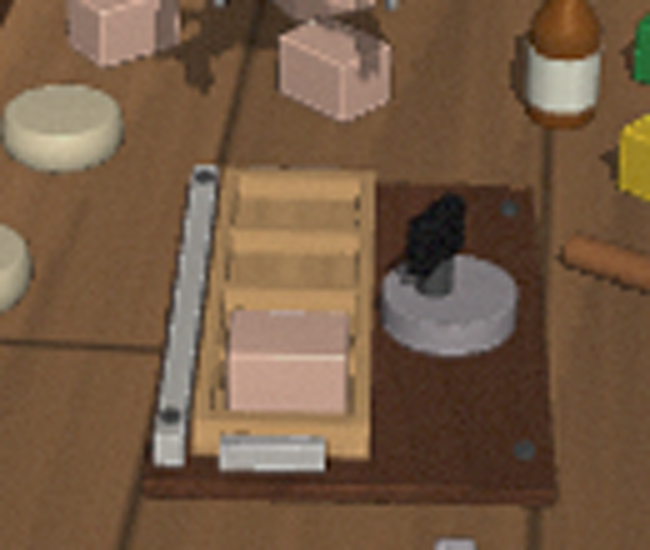

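Bar seated flat in bay 4, tray undisturbed. Next bar C.

```bash
python3 - <<'E'
from h import *
plan(.5623,-.2517,.05,-40.7,7)
E
```

```text
t11.6 pos [ 570.1 -154.9   79.6] jaw 3.1 gap 85.1 q7 -1 F [ 0.6 -8.1 -0.2]
 n=7 row: [-13.9   2.7   4.3] [0.01 0.04 6.25]  |total| 102 mm 44 deg
```

```bash
python3 -m creep '0 -12 3 4 0 0 6.2;0 -13 3 4 0 0 6.2;0 -13 3 4 0 0 6.2;0 -13 3 4 0 0 6.2;0 -13 3 4 0 0 6.2;0 -13 3 5 0 0 6.2;0 -13 3 5 0 0 6.2;0 0 0 0 0 0 0'; python3 - <<'E'
from h import *
f=r.grab_frame("top")
for b in bars(f): print(b)
plan(.5623,-.2517,-.0135,-40.7,1)
E
```

```text
time_s: 12.23
position: [0.5653, -0.2365, 0.0487]
ee_rot: [[0.646, 0.763, -0.003], [0.763, -0.646, -0.001], [-0.003, -0.001, -1.0]]
force: [-0.7, -1.1, -0.4]
finger_gap: 0.0852
(710.9, -311.0, np.float64(43.1), 64, 31, 70.7, array([446., 164.]))
(555.2, 92.4, np.float64(58.8), 57, 39, 1.5, array([265., 228.]))
t12.3 pos [ 566.3 -234.7   49.2] jaw -39.8 gap 85.3 q7 -30 F [-0.5  0.6 -0.5]
 n=1 row: [-15.6   7.8  62.8] [-0.05  0.08  0.87]  |total| 65 mm 1 deg
```

```bash
python3 -m creep '0 -8 4 0 0 0 0.9;0 -7.5 4 5 0 0 0;0 0 0 15 0 0 0;0 0 0 15 0 0 0;0 0 0 15 0 0 0;0 0 0 9 0 0 0;0 0 0 3 0 0 0;0 0 0 0 0 0 0'; python3 - <<'E'
from h import *
plan(.5623,-.2517,-.0135,-40.7,1)
f=r.grab_frame("side"); crop(f,250,150,350,240,6,"c1s.png")
E
```

```text
time_s: 12.95
position: [0.5631, -0.2503, -0.013]
ee_rot: [[0.651, 0.759, -0.001], [0.759, -0.651, 0.001], [-0.0, -0.001, -1.0]]
force: [0.0, -0.3, -0.4]
finger_gap: 0.0855
t12.9 pos [ 563.1 -250.3  -13. ] jaw -40.7 gap 85.5 q7 -31 F [ 0.  -0.3 -0.4]
 n=1 row: [-1.6  0.3  0.5] [-0.07  0.01  0.05]  |total| 2 mm 0 deg
```

View pics/c1s.png

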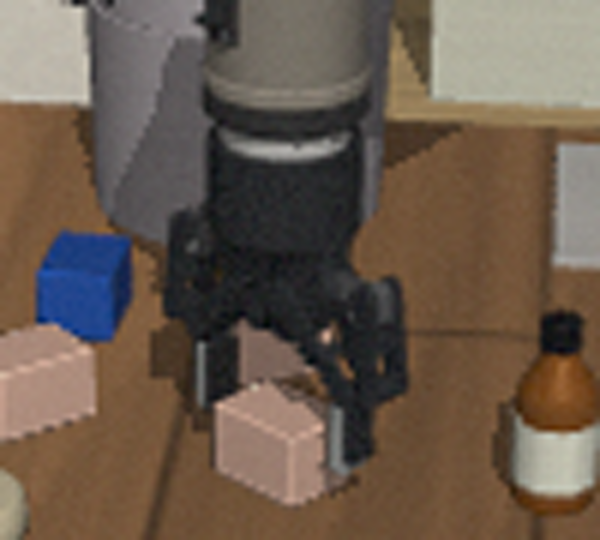

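Side view: fingers straddle bar C on its long faces, at crop (205,370) and (340,440). Close and lift.

```bash
python3 -m creep '0.5 -1.3 0 0.5 0 0 0;0.5 0 0 0 0 0 0;0.5 0 0 0 0 0 0;0.5 0 0 0 0 0 0;0.5 0 0 0 0 0 0;0.5 0 0 -4 0 0 0;0.5 0 0 -12 0 0 0;0.5 0 0 -20 0 0 0' 45;python3 -m creep '0.5 0 0 -25 0 0 0;0.5 0 0 -20 0 0 0;0.5 0 0 -8 0 0 0;0.5 0 0 0 0 0 0;0.5 0 0 0 0 0 0;0.5 0 0 0 0 0 0;0.5 0 0 0 0 0 0;0.5 0 0 0 0 0 0'; python3 - <<'E'
from h import *
plan(.5598,.0363,.075,3.5,10)
f=r.grab_frame("side"); crop(f,250,150,350,240,6,"c2s.png")
E
```

```text
time_s: 13.67
position: [0.5607, -0.2507, 0.0222]
ee_rot: [[0.652, 0.758, -0.004], [0.758, -0.652, 0.002], [-0.001, -0.004, -1.0]]
force: [0.2, -1.3, -1.4]
finger_gap: 0.0573
time_s: 14.33
position: [0.5618, -0.2512, 0.0749]
ee_rot: [[0.652, 0.758, -0.002], [0.758, -0.652, 0.001], [-0.001, -0.002, -1.0]]
force: [0.6, -0.6, -1.0]
finger_gap: 0.0572
t14.3 pos [ 561.8 -251.2   74.9] jaw -40.7 gap 57.2 q7 -29 F [ 0.6 -0.6 -1. ]
 n=10 row: [ 27.5 -10.7  -0. ] [-0.01 -0.   -4.42]  |total| 287 mm 44 deg
```

View pics/c2s.png

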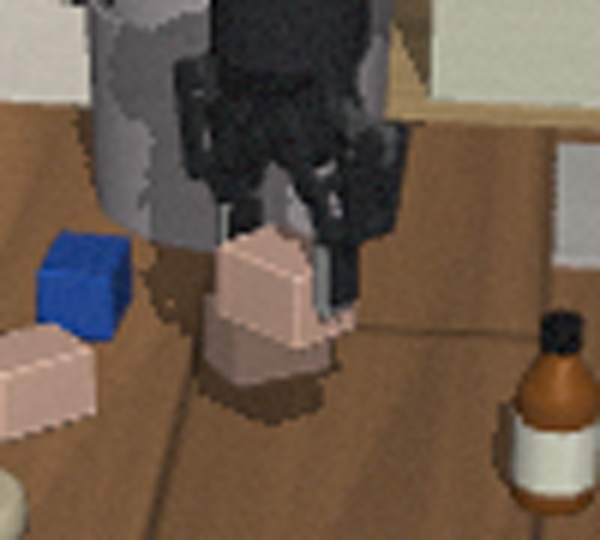

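Held and level. On to bay 3.

```bash
python3 -m creep '0.5 27 -10 0 0 0 -4.4;0.5 27 -10 0 0 0 -4.4;0.5 27 -10 0 0 0 -4.4;0.5 27 -10 0 0 0 -4.4;0.5 27 -10 0 0 0 -4.4;0.5 27 -10 0 0 0 -4.4;0.5 27 -10 0 0 0 -4.4;0.5 27 -10 0 0 0 -4.4';  python3 - <<'E'
from h import *
plan(.5598,.0363,.075,3.5,2)
E
```

```text
time_s: 15.05
position: [0.5823, -0.024, 0.0758]
ee_rot: [[0.092, 0.996, -0.0], [0.996, -0.092, 0.0], [0.0, -0.0, -1.0]]
force: [0.6, -0.3, -2.0]
finger_gap: 0.0572
t15.1 pos [582.3 -24.   75.8] jaw -5.3 gap 57.2 q7 -22 F [ 0.6 -0.3 -2. ]
 n=2 row: [ 29.5 -12.9   0.4] [-0.   -0.01 -4.39]  |total| 64 mm 9 deg
```

```bash
python3 -m creep '0.5 20 -10 0 0 0 -4;0.5 15 -9 0 0 0 -3.5;0.5 6 -4 0 0 0 0;0.5 0 0 0 0 0 0;0.5 0 0 0 0 0 0;0.5 0 0 0 0 0 0;0.5 0 0 0 0 0 0;0.5 0 0 0 0 0 0';  python3 - <<'E'
from h import *
plan(.5598,.0363,.075,3.5,1)
E
```

```text
time_s: 15.72
position: [0.5619, 0.0149, 0.0762]
ee_rot: [[-0.032, 0.999, 0.0], [0.999, 0.032, -0.001], [-0.001, 0.0, -1.0]]
force: [-0.2, -0.0, -0.7]
finger_gap: 0.0572
t15.7 pos [561.9  14.9  76.2] jaw 1.9 gap 57.2 q7 -20 F [-0.2 -0.  -0.7]
 n=1 row: [21.4 -1.4  1.2] [ 0.01  0.03 -1.64]  |total| 22 mm 2 deg
```

```bash
python3 -m creep '0.5 10 -1 0 0 0 -0.8;0.5 11 0 0 0 0 -0.8;0.5 0 0 15 0 0 0;0.5 0 0 20 0 0 0;0.5 0 0 10 0 0 0;0.5 0 0 0 0 0 0;0.5 0 0 0 0 0 0;0.5 0 0 0 0 0 0';  python3 - <<'E'
from h import *
plan(.5598,.0363,.0025,3.5,1)
f=r.grab_frame("side"); crop(f,230,210,360,320,5,"c3s.png")
E
```

```text
time_s: 16.38
position: [0.5601, 0.0378, 0.0319]
ee_rot: [[-0.063, 0.998, 0.001], [0.998, 0.063, 0.0], [0.0, 0.001, -1.0]]
force: [0.4, -0.0, -0.2]
finger_gap: 0.0571
t16.4 pos [560.1  37.8  31.9] jaw 3.6 gap 57.1 q7 -23 F [ 0.4 -0.  -0.2]
 n=1 row: [-1.5 -0.4 29.4] [ 0.05 -0.02  0.12]  |total| 29 mm 0 deg
```

View pics/c3s.png

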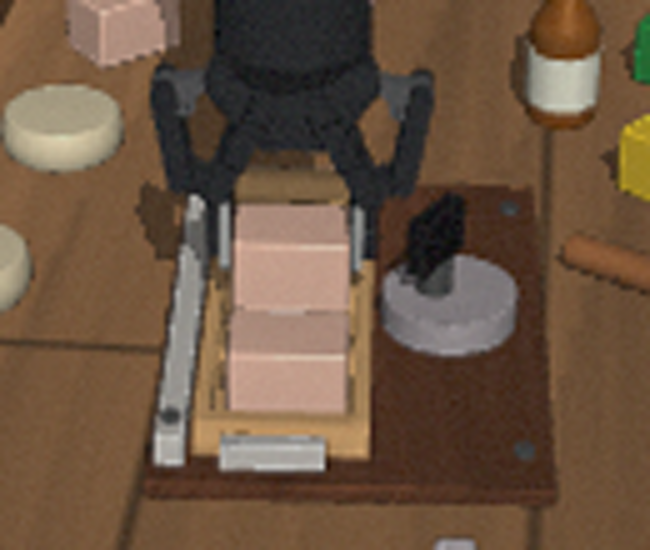

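```bash
python3 -m creep '0.5 -1.3 0 8 0 0 0;0.5 0 0 8 0 0 0;0.5 0 0 5 0 0 0;0.5 0 0 3 0 0 0;0.5 0 0 3 0 0 0;0.5 0 0 2 0 0 0;0.5 0 0 1.5 0 0 0;0.5 0 0 1 0 0 0'; python3 - <<'E'
from h import *
plan(.5598,.0363,.0025,3.5,1)
f=r.grab_frame("side"); crop(f,230,210,360,320,5,"c4s.png")
E
```

```text
time_s: 17.1
position: [0.5593, 0.0358, 0.0041]
ee_rot: [[-0.063, 0.998, -0.001], [0.998, 0.063, -0.003], [-0.003, -0.001, -1.0]]
force: [-23.2, -3.3, 62.2]
finger_gap: 0.0569
t17.1 pos [559.3  35.8   4.1] jaw 3.6 gap 56.9 q7 -24 F [-23.2  -3.3  62.2]
 n=1 row: [0.5 0.6 1.6] [-0.05  0.17  0.09]  |total| 2 mm 0 deg
```

View pics/c4s.png

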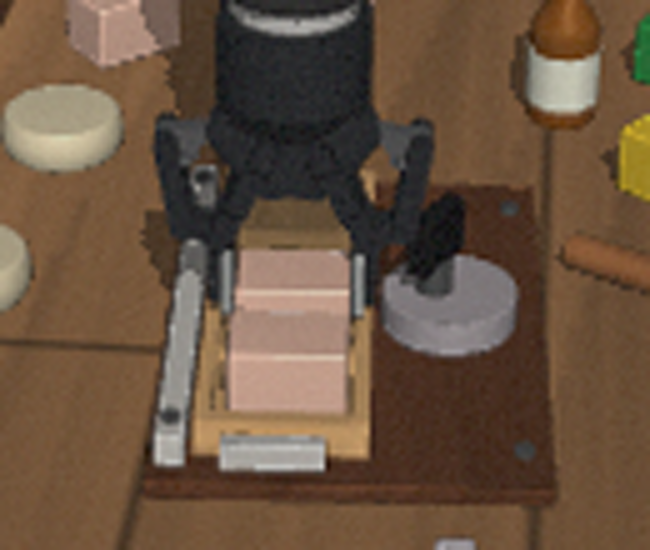

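```bash
python3 -m creep '0.5 0 0 -1.5 0 0 0;0.5 0 0 -1 0 0 0;0.5 0 0 0 0 0 0;0.5 0 0 0 0 0 0;0.5 0 0 0 0 0 0;0.5 0 0 0 0 0 0;0.5 0 0 0 0 0 0;0.5 0 0 0 0 0 0'; python3 - <<'E'
from h import *
plan(.5598,.0363,.0025,3.5,1)
f=r.grab_frame("top"); crop(f,230,190,380,295,5,"c5.png")
E
```

```text
time_s: 17.82
position: [0.5592, 0.0359, 0.0042]
ee_rot: [[-0.063, 0.998, -0.0], [0.998, 0.063, -0.002], [-0.001, -0.001, -1.0]]
force: [-10.6, -1.4, 23.9]
finger_gap: 0.0568
t17.8 pos [559.2  35.9   4.2] jaw 3.6 gap 56.8 q7 -24 F [-10.6  -1.4  23.9]
 n=1 row: [0.4 0.6 1.7] [-0.03  0.08  0.1 ]  |total| 2 mm 0 deg
```

View pics/c5.png

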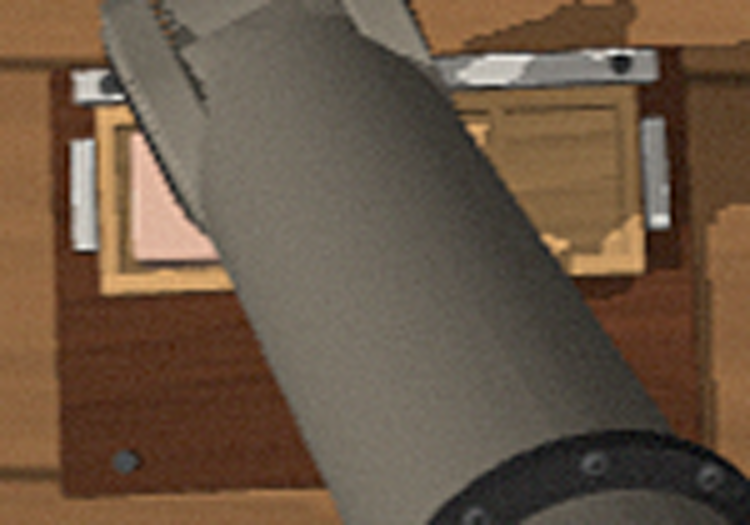

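```bash
python3 -m creep '0.5 0 0 -1 0 0 0;0.3 0 0 0 0 0 0;0.15 0 0 0 0 0 0;0.15 0 0 0 0 0 0;0.15 0 0 -1 0 0 0;0.15 0 0 -6 0 0 0;0.15 0 0 -15 0 0 0;0.15 0 0 -25 0 0 0'; python3 -m creep '0.15 0 0 -30 0 0 0;0.15 -34 0 0 0 0 0;0.15 -34 0 0 0 0 0;0.1 -34 0 0 0 0 0;0 -34 0 0 0 0 0;0 -34 0 0 0 0 0;0 -34 0 0 0 0 0;0 -15 0 0 0 0 0';python3 - <<'E'
from h import *
plan(.5806,-.3797,.05,31.9,1)
f=r.grab_frame("side"); crop(f,230,210,360,320,5,"c6s.png")
f=r.grab_frame("top")
for b in bars(f): print(b)
E
```

```text
time_s: 18.53
position: [0.5578, 0.0358, 0.0489]
ee_rot: [[-0.063, 0.998, -0.005], [0.998, 0.063, -0.0], [0.0, -0.005, -1.0]]
force: [0.1, -0.7, -0.4]
finger_gap: 0.0725
time_s: 19.2
position: [0.5729, -0.1888, 0.0805]
ee_rot: [[-0.057, 0.998, -0.0], [0.998, 0.057, -0.003], [-0.003, -0.0, -1.0]]
force: [-0.3, -0.8, 0.1]
finger_gap: 0.085
t19.2 pos [ 572.9 -188.8   80.5] jaw 3.3 gap 85.0 q7 3 F [-0.3 -0.8  0.1]
 n=1 row: [-190.9   -3.2   31. ] [ -0.05   0.15 -28.63]  |total| 193 mm 29 deg
(558.6, 34.6, np.float64(58.5), 57, 41, 1.4, array([292., 227.]))
(555.2, 93.5, np.float64(58.6), 57, 41, 1.5, array([265., 228.]))
```

View pics/c6s.png

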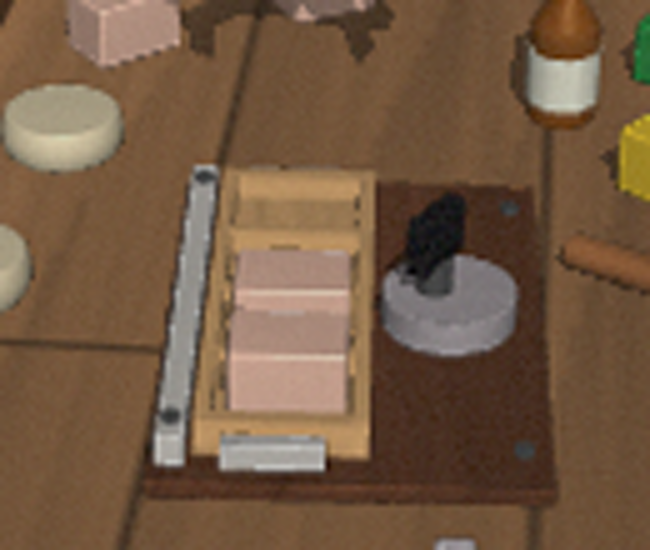

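Both bars seated in bays 3 and 4, top heights equal (58.5). Next bar B.

```bash
python3 - <<'E'
from h import *
plan(.5806,-.3797,.05,31.9,7)
E
python3 -m creep '0 -26 -7 4 0 0 -4;0 -27 -7 4 0 0 -4;0 -27 -7 4 0 0 -4;0 -27 -7 4 0 0 -4;0 -27 -7 4 0 0 -4;0 -27 -7 4 0 0 -4;0 -22 -5 4 0 0 -4;0 0 0 0 0 0 0'; python3 - <<'E'
from h import *
f=r.grab_frame("top")
for b in bars(f): print(b)
plan(.5806,-.3797,.05,31.9,1)
f=r.grab_frame("side"); crop(f,230,150,350,240,6,"e1s.png")
E
```

```text
t19.3 pos [ 572.9 -187.5   80.3] jaw 3.2 gap 85.5 q7 3 F [ 0.8 -0.6  0.5]
 n=7 row: [-27.   -6.3   4.4] [-0.01  0.02 -4.1 ]  |total| 195 mm 29 deg
time_s: 19.97
position: [0.5758, -0.3745, 0.0513]
ee_rot: [[-0.522, 0.853, -0.0], [0.853, 0.522, -0.002], [-0.001, -0.001, -1.0]]
force: [-0.3, -0.6, 0.3]
finger_gap: 0.0856
(698.0, -305.8, np.float64(42.2), 57, 44, 41.6, array([446., 170.]))
(578.8, -377.0, np.float64(42.5), 57, 36, 29.1, array([477., 223.]))
(558.5, 35.7, np.float64(58.9), 57, 39, 1.2, array([291., 227.]))
(555.2, 92.4, np.float64(58.6), 57, 39, 1.5, array([265., 228.]))
t20.0 pos [ 576.1 -371.2   51.6] jaw 31.4 gap 85.5 q7 43 F [-0.3  0.2 -0.9]
 n=1 row: [-9.6 -0.6  1.6] [-0.01 -0.02 -0.46]  |total| 10 mm 0 deg
```

View pics/e1s.png

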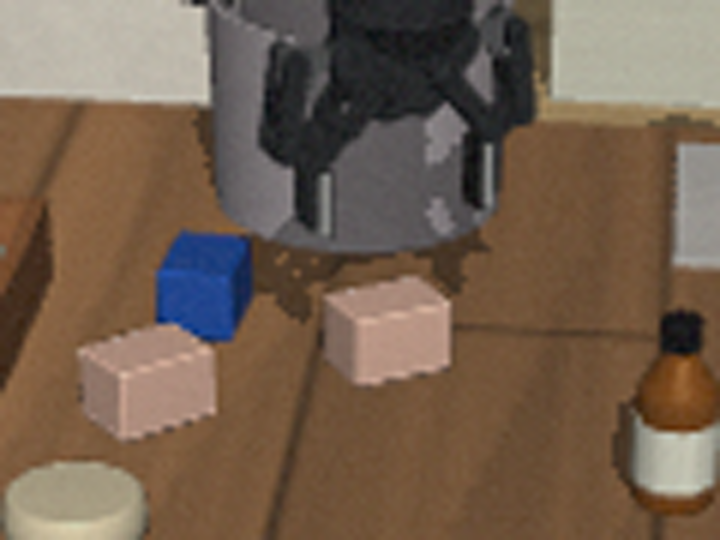

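```bash
python3 -m creep '0 -5 -0.5 0 0 0 -0.5;0 -4.5 0 7 0 0 0;0 0 0 15 0 0 0;0 0 0 15 0 0 0;0 0 0 15 0 0 0;0 0 0 9 0 0 0;0 0 0 4 0 0 0;0 0 0 0 0 0 0'; python3 - <<'E'
from h import *
plan(.5806,-.3797,-.0135,31.9,1)
f=r.grab_frame("side"); crop(f,250,150,350,240,6,"e2s.png")
E
```

```text
time_s: 20.73
position: [0.5799, -0.377, -0.0148]
ee_rot: [[-0.532, 0.847, -0.003], [0.847, 0.532, 0.002], [0.003, -0.001, -1.0]]
force: [0.1, -0.4, -0.3]
finger_gap: 0.0856
t20.7 pos [ 579.9 -377.   -14.8] jaw 32.1 gap 85.6 q7 42 F [ 0.1 -0.4 -0.3]
 n=1 row: [-2.6 -0.8 -1.3] [-0.07 -0.15  0.22]  |total| 3 mm 0 deg
```

View pics/e2s.png

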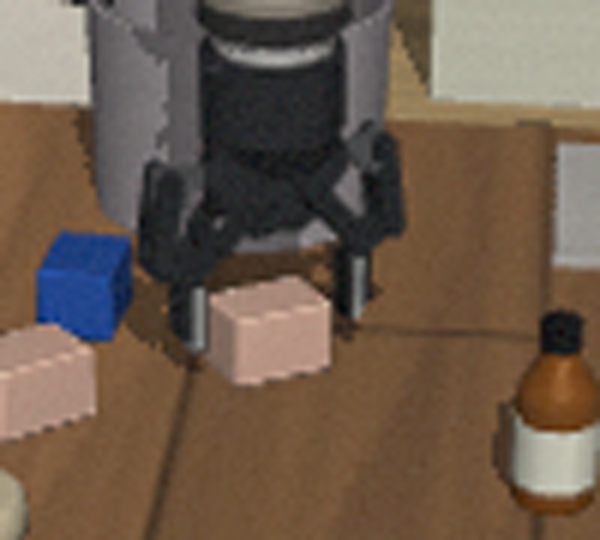

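Fingers straddle bar B at crop (197,320) and (355,290). Close and lift.

```bash
python3 -m creep '0.5 -2.5 -0.5 0 0 0 0;0.5 0 0 0 0 0 0;0.5 0 0 0 0 0 0;0.5 0 0 0 0 0 0;0.5 0 0 0 0 0 0;0.5 0 0 -4 0 0 0;0.5 0 0 -12 0 0 0;0.5 0 0 -20 0 0 0' 45;python3 -m creep '0.5 0 0 -25 0 0 0;0.5 0 0 -20 0 0 0;0.5 0 0 -8 0 0 0;0.5 0 0 0 0 0 0;0.5 0 0 0 0 0 0;0.5 0 0 0 0 0 0;0.5 0 0 0 0 0 0;0.5 0 0 0 0 0 0'; python3 - <<'E'
from h import *
plan(.5634,-.0216,.075,3.5,12)
f=r.grab_frame("side"); crop(f,250,150,350,240,6,"e3s.png")
E
```

```text
time_s: 21.45
position: [0.5798, -0.3791, 0.0216]
ee_rot: [[-0.532, 0.847, -0.005], [0.847, 0.532, 0.003], [0.005, -0.002, -1.0]]
force: [0.9, 0.0, -0.8]
finger_gap: 0.0574
time_s: 22.12
position: [0.581, -0.3797, 0.0747]
ee_rot: [[-0.532, 0.847, -0.002], [0.847, 0.532, 0.001], [0.002, -0.001, -1.0]]
force: [1.6, -0.2, -0.6]
finger_gap: 0.0572
t22.1 pos [ 581.  -379.7   74.7] jaw 32.1 gap 57.2 q7 45 F [ 1.6 -0.2 -0.6]
 n=12 row: [29.   8.4  0. ] [-0.01 -0.01  2.38]  |total| 359 mm 29 deg
```

View pics/e3s.png

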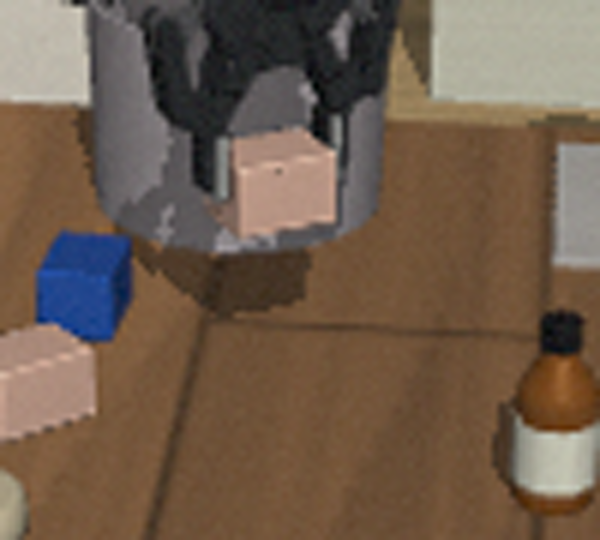

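Bar B held level. To bay 2.

```bash
python3 -m creep '0.5 28 8 0 0 0 2.4;0.5 29 8 0 0 0 2.4;0.5 29 8 0 0 0 2.4;0.5 29 8 0 0 0 2.4;0.5 29 8 0 0 0 2.4;0.5 29 8 0 0 0 2.4;0.5 29 8 0 0 0 2.4;0.5 29 8 0 0 0 2.4';  python3 - <<'E'
from h import *
plan(.5634,-.0216,.075,3.5,4)
E
```

```text
time_s: 22.83
position: [0.5472, -0.1427, 0.0759]
ee_rot: [[-0.221, 0.975, -0.001], [0.975, 0.221, 0.0], [0.0, -0.001, -1.0]]
force: [1.3, 0.7, -0.8]
finger_gap: 0.057
t22.8 pos [ 547.2 -142.7   75.9] jaw 12.8 gap 57.0 q7 6 F [ 1.3  0.7 -0.8]
 n=4 row: [29.2  8.9  0.2] [-0.01 -0.    2.32]  |total| 122 mm 9 deg
```

```bash
python3 -m creep '0.5 29 9 0 0 0 2.3;0.5 28 9 0 0 0 2.3;0.5 24 8 0 0 0 2;0.5 12 4 0 0 0 1;0.5 0 0 0 0 0 0;0.5 0 0 0 0 0 0;0.5 0 0 0 0 0 0;0.5 0 0 0 0 0 0';  python3 - <<'E'
from h import *
plan(.5634,-.0216,.03,3.5,1)
E
```

```text
time_s: 23.5
position: [0.5606, -0.0492, 0.0759]
ee_rot: [[-0.09, 0.996, -0.001], [0.996, 0.09, -0.001], [-0.001, -0.001, -1.0]]
force: [0.3, -0.1, -0.7]
finger_gap: 0.0569
t23.5 pos [560.6 -49.2  75.9] jaw 5.2 gap 56.9 q7 -10 F [ 0.3 -0.1 -0.7]
 n=1 row: [27.3  5.3 45.9] [-0.04  0.04  1.68]  |total| 54 mm 2 deg
```

```bash
python3 -m creep '0.5 14 3 0 0 0 1;0.5 12.5 2 0 0 0 0.7;0.5 0 0 15 0 0 0;0.5 0 0 20 0 0 0;0.5 0 0 10 0 0 0;0.5 0 0 0 0 0 0;0.5 0 0 0 0 0 0;0.5 0 0 0 0 0 0';  python3 - <<'E'
from h import *
plan(.5634,-.0216,.005,3.5,1)
f=r.grab_frame("side"); crop(f,230,210,360,320,5,"e4s.png")
E
```

```text
time_s: 24.17
position: [0.5643, -0.021, 0.0318]
ee_rot: [[-0.062, 0.998, 0.001], [0.998, 0.062, -0.0], [-0.0, 0.001, -1.0]]
force: [0.1, -0.7, -0.1]
finger_gap: 0.0572
t24.2 pos [564.3 -21.   31.8] jaw 3.5 gap 57.2 q7 -17 F [ 0.1 -0.7 -0.1]
 n=1 row: [-0.6 -1.  26.8] [0.05 0.01 0.05]  |total| 27 mm 0 deg
```

View pics/e4s.png

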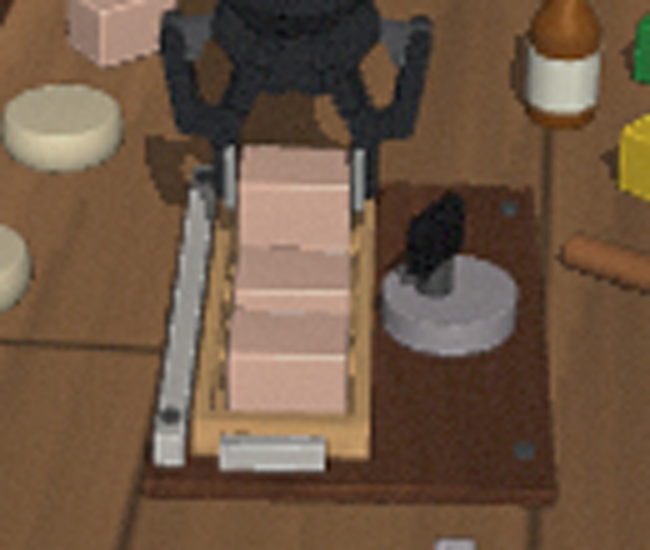

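```bash
python3 -m creep '0.5 -0.6 -0.8 8 0 0 0;0.5 0 0 8 0 0 0;0.5 0 0 4 0 0 0;0.5 0 0 3 0 0 0;0.5 0 0 2 0 0 0;0.5 0 0 1 0 0 0;0.5 0 0 0 0 0 0;0.5 0 0 0 0 0 0'; python3 - <<'E'
from h import *
plan(.5634,-.0216,.005,3.5,1)
E
```

```text
time_s: 24.88
position: [0.5632, -0.021, 0.0053]
ee_rot: [[-0.063, 0.998, 0.0], [0.998, 0.063, 0.0], [-0.0, 0.0, -1.0]]
force: [0.6, 0.1, -0.6]
finger_gap: 0.0575
t24.9 pos [563.2 -21.    5.3] jaw 3.6 gap 57.5 q7 -18 F [ 0.6  0.1 -0.6]
 n=1 row: [-0.6  0.2  0.3] [0.01 0.   0.11]  |total| 1 mm 0 deg
```

```bash
python3 -m creep '0.5 -0.5 0 1.5 0 0 0;0.5 0 0 0.5 0 0 0;0.3 0 0 0 0 0 0;0.15 0 0 0 0 0 0;0.15 0 0 -1 0 0 0;0.15 0 0 -6 0 0 0;0.15 0 0 -15 0 0 0;0.15 0 0 -25 0 0 0'; python3 -m creep '0.15 0 0 -30 0 0 0;0.15 -34 0 0 0 0 0;0.15 -34 0 0 0 0 0;0.1 -34 0 0 0 0 0;0 -34 0 0 0 0 0;0 -34 0 0 0 0 0;0 -15 0 0 0 0 0;0 0 0 0 0 0 0';python3 - <<'E'
from h import *
plan(.6980,-.3058,.05,41.5,8)
f=r.grab_frame("side"); crop(f,230,210,360,320,5,"e5s.png")
f=r.grab_frame("top")
for b in bars(f): print(b)
E
```

```text
time_s: 25.55
position: [0.5612, -0.0217, 0.0491]
ee_rot: [[-0.063, 0.998, -0.004], [0.998, 0.063, 0.0], [0.0, -0.004, -1.0]]
force: [-0.1, -1.0, -0.5]
finger_gap: 0.0723
time_s: 26.22
position: [0.574, -0.2125, 0.0804]
ee_rot: [[-0.055, 0.998, 0.0], [0.998, 0.055, -0.003], [-0.003, -0.0, -1.0]]
force: [-0.2, -0.1, -1.0]
finger_gap: 0.0855
t26.2 pos [ 574.  -212.5   80.4] jaw 3.2 gap 85.5 q7 5 F [-0.2 -0.1 -1. ]
 n=8 row: [-16.5  10.8   3.8] [-0.01  0.02 -4.79]  |total| 158 mm 38 deg
(558.6, 34.6, np.float64(58.7), 57, 41, 1.4, array([292., 227.]))
(562.1, -21.2, np.float64(58.6), 58, 41, 3.6, array([318., 226.]))
(555.2, 92.4, np.float64(59.0), 57, 39, 1.5, array([265., 228.]))
```

View pics/e5s.png

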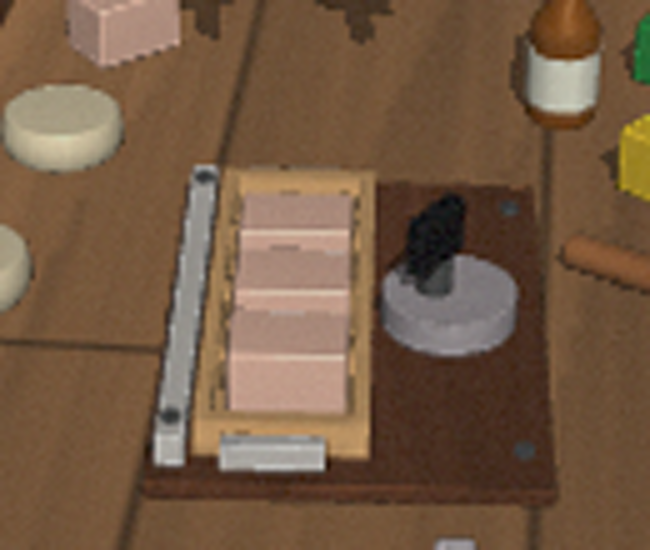

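Three bars are seated at equal height. Now the last one, A, which is hidden from above by the arm at the moment.

```bash
python3 -m creep '0 -15 10 3 0 0 -4.8;0 -16 10 4 0 0 -4.8;0 -16 10 4 0 0 -4.8;0 -16 10 4 0 0 -4.8;0 -16 10 4 0 0 -4.8;0 -16 10 4 0 0 -4.8;0 -14 10 4 0 0 -4.8;0 -8 5 0 0 0 -4.8'; python3 - <<'E'
from h import *
f=r.grab_frame("top")
for b in bars(f): print(b)
plan(.698,-.3058,.05,41.5,1)
f=r.grab_frame("side"); crop(f,210,150,310,240,6,"a1s.png")
for b in bars(f): print(b)
E
```

```text
time_s: 26.98
position: [0.6837, -0.2887, 0.0525]
ee_rot: [[-0.674, 0.739, 0.0], [0.739, 0.674, 0.001], [0.001, 0.001, -1.0]]
force: [-0.4, 0.1, 0.7]
finger_gap: 0.0853
(690.3, -297.6, np.float64(42.2), 56, 22, 42.9, array([442., 173.]))
(558.5, 34.6, np.float64(59.0), 57, 41, 1.4, array([291., 227.]))
(562.2, -21.1, np.float64(58.5), 58, 41, 3.6, array([317., 226.]))
(555.3, 92.4, np.float64(58.3), 57, 39, 1.5, array([265., 228.]))
t27.0 pos [ 684.8 -288.9   52.8] jaw 42.6 gap 85.3 q7 44 F [ 1.7 -0.6  1. ]
 n=1 row: [-21.4  -1.7   2.8] [ 0.12 -0.    1.12]  |total| 22 mm 1 deg
(697.1, -297.9, np.float64(41.4), 60, 52, 43.2, array([256., 211.]))
(555.6, 98.3, np.float64(57.3), 57, 46, 5.8, array([288., 271.]))
```

View pics/a1s.png

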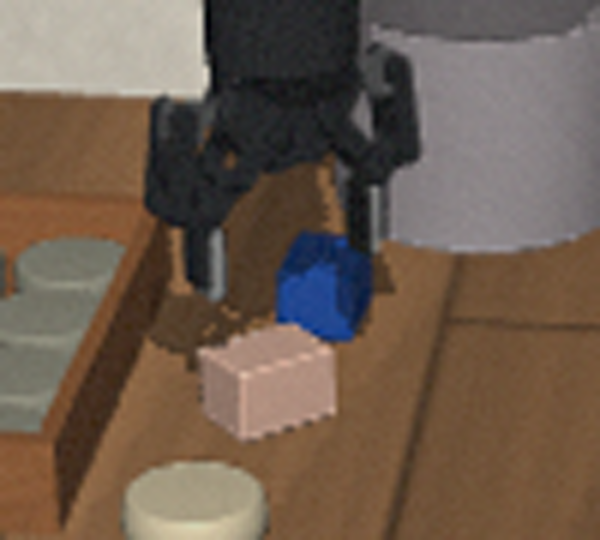

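```bash
python3 -m creep '0 -10 -1 0 0 0 0.5;0 -11 -0.5 7 0 0 0.5;0 0 0 15 0 0 0;0 0 0 15 0 0 0;0 0 0 15 0 0 0;0 0 0 9 0 0 0;0 0 0 4 0 0 0;0 0 0 0 0 0 0'; python3 - <<'E'
from h import *
plan(.698,-.3058,-.0135,41.5,1)
f=r.grab_frame("side"); crop(f,210,150,310,240,6,"a2s.png")
E
```

```text
time_s: 27.75
position: [0.6937, -0.3063, -0.0138]
ee_rot: [[-0.656, 0.754, -0.003], [0.754, 0.656, 0.001], [0.003, -0.001, -1.0]]
force: [-0.8, -0.2, 0.2]
finger_gap: 0.0853
t27.8 pos [ 693.7 -306.3  -13.8] jaw 41.0 gap 85.3 q7 43 F [-0.8 -0.2  0.2]
 n=1 row: [-2.5  3.6 -0.3] [-0.07 -0.16 -0.47]  |total| 4 mm 1 deg
```

View pics/a2s.png

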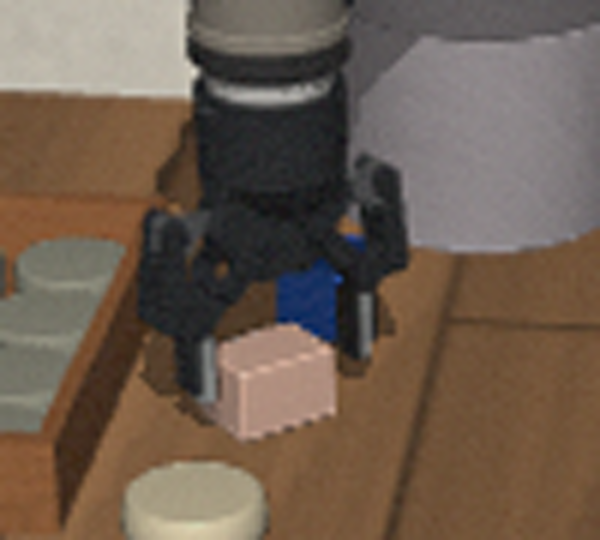

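```bash
python3 -m creep '0 -2.5 3.5 0 0 0 -0.4;0.5 0 0 0 0 0 0;0.5 0 0 0 0 0 0;0.5 0 0 0 0 0 0;0.5 0 0 0 0 0 0;0.5 0 0 -4 0 0 0;0.5 0 0 -12 0 0 0;0.5 0 0 -20 0 0 0' 45;python3 -m creep '0.5 0 0 -25 0 0 0;0.5 0 0 -20 0 0 0;0.5 0 0 -8 0 0 0;0.5 0 0 0 0 0 0;0.5 0 0 0 0 0 0;0.5 0 0 0 0 0 0;0.5 0 0 0 0 0 0;0.5 0 0 0 0 0 0'; python3 - <<'E'
from h import *
plan(.5669,-.0795,.075,3.5,10)
f=r.grab_frame("side"); crop(f,210,150,310,240,6,"a3s.png")
E
```

```text
time_s: 28.47
position: [0.697, -0.3064, 0.0224]
ee_rot: [[-0.661, 0.75, -0.005], [0.75, 0.661, 0.001], [0.004, -0.003, -1.0]]
force: [-0.1, -0.2, -1.6]
finger_gap: 0.057
time_s: 29.13
position: [0.6983, -0.3066, 0.0755]
ee_rot: [[-0.661, 0.75, -0.002], [0.75, 0.661, 0.001], [0.002, -0.001, -1.0]]
force: [0.4, -0.2, -0.8]
finger_gap: 0.0574
t29.1 pos [ 698.3 -306.6   75.5] jaw 41.4 gap 57.4 q7 45 F [ 0.4 -0.2 -0.8]
 n=10 row: [26.6 -2.7  0.1] [-0.01 -0.01  3.79]  |total| 262 mm 38 deg
```

View pics/a3s.png

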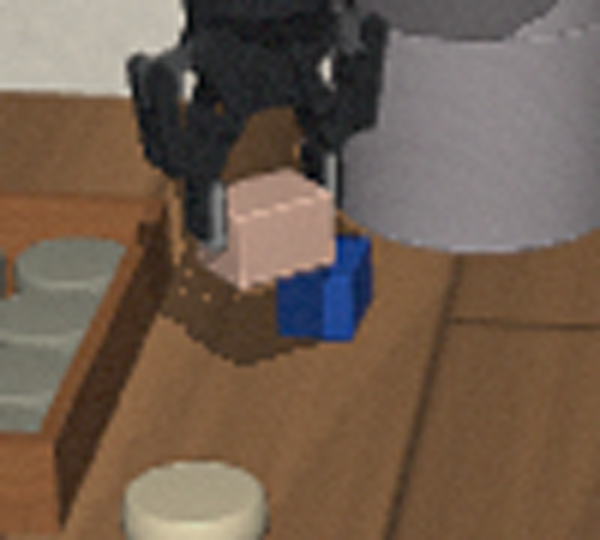

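Held and level. To bay 1.

```bash
python3 -m creep '0.5 26 -2.7 0 0 0 3.8;0.5 26 -2.7 0 0 0 3.8;0.5 26 -2.7 0 0 0 3.8;0.5 26 -2.7 0 0 0 3.8;0.5 26 -2.7 0 0 0 3.8;0.5 26 -2.7 0 0 0 3.8;0.5 26 -2.7 0 0 0 3.8;0.5 26 -2.7 0 0 0 3.8';  python3 - <<'E'
from h import *
plan(.5669,-.0795,.075,3.5,2)
E
```

```text
time_s: 29.85
position: [0.5824, -0.1348, 0.0769]
ee_rot: [[-0.187, 0.982, -0.001], [0.982, 0.187, -0.0], [0.0, -0.001, -1.0]]
force: [0.6, 0.7, -1.2]
finger_gap: 0.0572
t29.9 pos [ 582.4 -134.8   76.9] jaw 10.8 gap 57.2 q7 3 F [ 0.6  0.7 -1.2]
 n=2 row: [28.6 -3.4  1. ] [-0.02 -0.    3.64]  |total| 58 mm 7 deg
```

```bash
python3 -m creep '0.5 22 -3 0.5 0 0 3.2;0.5 15 -2 0.5 0 0 2;0.5 5 0 0 0 0 0;0.5 0 0 0 0 0 0;0.5 0 0 0 0 0 0;0.5 0 0 0 0 0 0;0.5 0 0 0 0 0 0;0.5 0 0 0 0 0 0';  python3 - <<'E'
from h import *
plan(.5669,-.0795,.032,3.5,1)
E
```

```text
time_s: 30.52
position: [0.5721, -0.0962, 0.076]
ee_rot: [[-0.1, 0.995, -0.0], [0.995, 0.1, -0.0], [-0.0, -0.0, -1.0]]
force: [0.7, -0.4, -0.2]
finger_gap: 0.0569
t30.5 pos [572.1 -96.2  76. ] jaw 5.7 gap 56.9 q7 -5 F [ 0.7 -0.4 -0.2]
 n=1 row: [17.2 -3.5 44. ] [-0.    0.02  2.21]  |total| 47 mm 2 deg
```

```bash
python3 -m creep '0.5 9 -2 0 0 0 1.2;0.5 8 -1.5 0 0 0 1;0.5 0 0 14 0 0 0;0.5 0 0 20 0 0 0;0.5 0 0 10 0 0 0;0.5 0 0 0 0 0 0;0.5 0 0 0 0 0 0;0.5 0 0 0 0 0 0';  python3 - <<'E'
from h import *
plan(.5669,-.0795,.005,3.5,1)
f=r.grab_frame("side"); crop(f,230,200,360,320,5,"a4s.png")
E
```

```text
time_s: 31.18
position: [0.5675, -0.0786, 0.0328]
ee_rot: [[-0.062, 0.998, 0.001], [0.998, 0.062, 0.0], [-0.0, 0.001, -1.0]]
force: [0.5, -0.3, -1.0]
finger_gap: 0.0572
t31.2 pos [567.5 -78.6  32.8] jaw 3.6 gap 57.2 q7 -11 F [ 0.5 -0.3 -1. ]
 n=1 row: [-0.9 -0.7 27.8] [0.05 0.   0.08]  |total| 28 mm 0 deg
```

View pics/a4s.png

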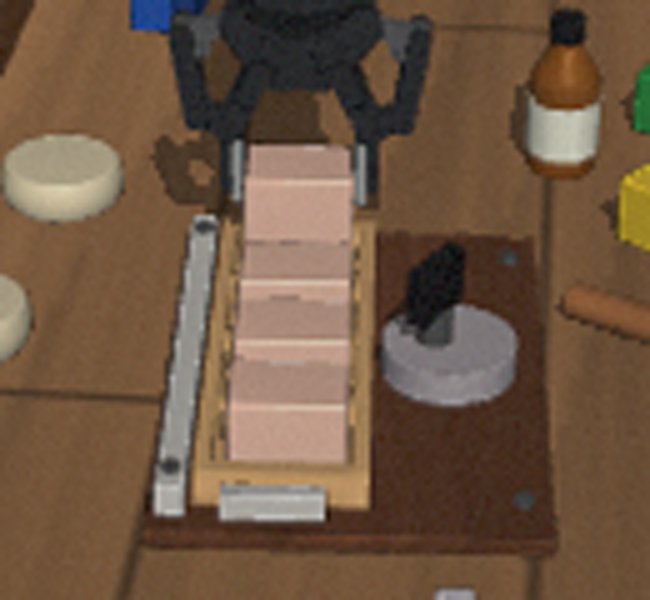

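```bash
python3 -m creep '0.5 -0.8 -0.6 9 0 0 0;0.5 0 0 8 0 0 0;0.5 0 0 4 0 0 0;0.5 0 0 3 0 0 0;0.5 0 0 2 0 0 0;0.5 0 0 1 0 0 0;0.5 0 0 0 0 0 0;0.5 0 0 0 0 0 0'; python3 - <<'E'
from h import *
plan(.5669,-.0795,.005,3.5,1)
E
```

```text
time_s: 31.9
position: [0.5665, -0.0791, 0.0053]
ee_rot: [[-0.063, 0.998, 0.0], [0.998, 0.063, 0.0], [-0.0, 0.0, -1.0]]
force: [0.8, -0.4, -2.2]
finger_gap: 0.0574
t31.9 pos [566.5 -79.1   5.3] jaw 3.6 gap 57.4 q7 -12 F [ 0.8 -0.4 -2.2]
 n=1 row: [-0.4  0.3  0.3] [0.02 0.   0.11]  |total| 1 mm 0 deg
```

```bash
python3 -m creep '0.5 -0.4 0 1.5 0 0 0;0.5 0 0 0.5 0 0 0;0.3 0 0 0 0 0 0;0.15 0 0 0 0 0 0;0.15 0 0 -1 0 0 0;0.15 0 0 -6 0 0 0;0.15 0 0 -15 0 0 0;0.15 0 0 -25 0 0 0'; python3 -m creep '0.15 0 0 -35 0 0 0;0.15 -20 0 -20 0 0 0;0.15 -34 0 0 0 0 0;0.1 -34 0 0 0 0 0;0.4 -34 0 0 0 0 0;0.4 -34 0 0 0 0 0;0.4 -15 0 0 0 0 0;0.4 0 0 0 0 0 0';python3 - <<'E'
from h import *
f=r.grab_frame("side"); crop(f,230,200,360,320,5,"a5s.png")
f=r.grab_frame("top"); crop(f,230,190,380,295,5,"a5.png")
for b in bars(f): print(b)
hsv=cv2.cvtColor(f["color"],cv2.COLOR_RGB2HSV);W=cloud(f)
m=(hsv[...,2]<50); m[:245]=0;m[275:]=0;m[:,:290]=0;m[:,325:]=0; m&=(W[...,2]>.065)
print("grip",rect(f,m,.078),m.sum())
plan(.4867,.0027,.10,-29.9,8)
E
```

```text
time_s: 32.57
position: [0.5645, -0.0795, 0.0489]
ee_rot: [[-0.063, 0.998, -0.005], [0.998, 0.063, 0.001], [0.001, -0.004, -1.0]]
force: [0.6, -0.7, -1.0]
finger_gap: 0.0723
time_s: 33.23
position: [0.5762, -0.256, 0.1051]
ee_rot: [[-0.056, 0.998, -0.0], [0.998, 0.056, -0.002], [-0.002, -0.0, -1.0]]
force: [0.2, -0.5, -0.4]
finger_gap: 0.0511
(565.2, -79.1, np.float64(58.4), 57, 41, 1.1, array([344., 225.]))
(558.6, 34.6, np.float64(58.7), 57, 41, 1.4, array([292., 227.]))
(561.9, -22.2, np.float64(58.7), 57, 41, 1.1, array([317., 226.]))
(555.2, 93.5, np.float64(58.6), 57, 41, 1.5, array([265., 229.]))
grip ((486.6952819824219, 2.7371063232421875), (37.894805908203125, 11.770751953125), 60.0938606262207) 97
t33.3 pos [ 577.  -249.8  105.1] jaw 3.6 gap 51.4 q7 9 F [ 0.1  0.5 -0.5]
 n=8 row: [ 29.2 -17.4   0.7] [-0.   -0.01  4.18]  |total| 268 mm 33 deg
```

View pics/a5s.png

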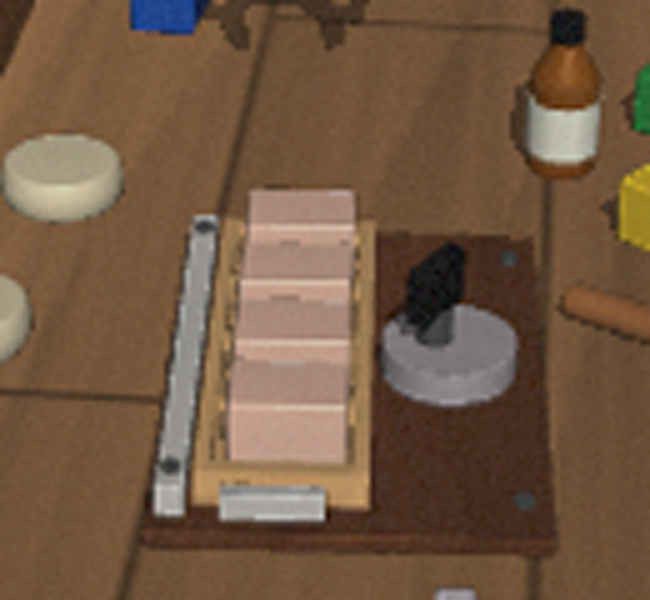

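View pics/a5.png

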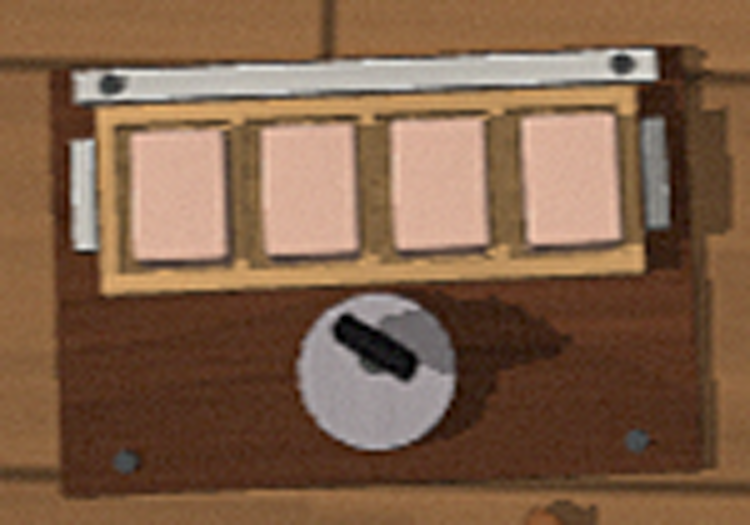

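All four bars are flat in their own bays (bay centres at crop (180,195), (310,190), (440,185), (570,180)). The cam bar lies at 60° in world axes. Now the cam.

```bash
python3 -m creep '0.4 28 -17 0 0 0 4.2;0.4 29 -17 0 0 0 4.2;0.4 29 -17 0 0 0 4.2;0.4 29 -17 0 0 0 4.2;0.4 29 -17 0 0 0 4.2;0.4 29 -17 0 0 0 4.2;0.4 26 -16 0 0 0 4.2;0.4 15 -9 0 0 0 3';python3 -m creep '0.4 0 0 0 0 0 0;0.4 0 0 0 0 0 0;0.4 0 0 0 0 0 0;0.4 0 0 0 0 0 0;0.4 0 0 0 0 0 0;0.4 0 0 0 0 0 0;0.4 0 0 0 0 0 0;0.4 0 0 0 0 0 0'; python3 - <<'E'
from h import *
plan(.4867,.0027,.10,-29.9,1)
E
```

```text
time_s: 34.0
position: [0.4886, -0.014, 0.1055]
ee_rot: [[0.478, 0.878, -0.001], [0.878, -0.478, 0.002], [0.001, -0.001, -1.0]]
force: [1.6, 0.2, 0.9]
finger_gap: 0.0512
time_s: 34.67
position: [0.4906, -0.0207, 0.1051]
ee_rot: [[0.482, 0.876, -0.0], [0.876, -0.482, -0.0], [-0.0, -0.0, -1.0]]
force: [0.8, -0.3, 0.6]
finger_gap: 0.0518
t34.7 pos [490.6 -20.7 105.1] jaw -28.8 gap 51.8 q7 -43 F [ 0.8 -0.3  0.6]
 n=1 row: [ 18.6 -14.7   5.1] [-0.01  0.    1.05]  |total| 24 mm 1 deg
```

```bash
python3 -m creep '0.4 10 -8 0 0 0 0.5;0.4 8.5 -6.5 0 0 0 0.5;0.4 0 0 10 0 0 0;0.4 0 0 20 0 0 0;0.4 0 0 15 0 0 0;0.4 0 0 0 0 0 0;0.4 0 0 0 0 0 0;0.4 0 0 0 0 0 0'; python3 - <<'E'
from h import *
plan(.4867,.0027,.027,-29.9,1)
f=r.grab_frame("side"); crop(f,250,190,370,310,5,"k1s.png")
E
```

```text
time_s: 35.33
position: [0.4872, 0.0027, 0.0604]
ee_rot: [[0.497, 0.868, 0.0], [0.868, -0.497, 0.0], [0.0, 0.0, -1.0]]
force: [0.2, 0.2, 0.3]
finger_gap: 0.0513
t35.3 pos [487.2   2.7  60.4] jaw -29.8 gap 51.3 q7 -49 F [0.2 0.2 0.3]
 n=1 row: [-0.3 -0.4 33.4] [ 0.01 -0.01  0.09]  |total| 33 mm 0 deg
```

View pics/k1s.png

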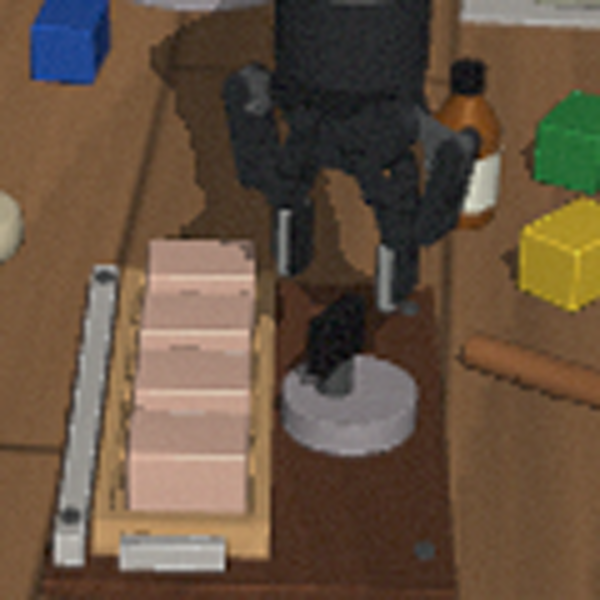

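```bash
python3 -m creep '0.4 0 0 8 0 0 0;0.4 0 0 10 0 0 0;0.4 0 0 8 0 0 0;0.4 0 0 5 0 0 0;0.4 0 0 2 0 0 0;0.4 0 0 0 0 0 0;0.4 0 0 0 0 0 0;0.4 0 0 0 0 0 0'; python3 - <<'E'
from h import *
plan(.4867,.0027,.027,-29.9,1)
f=r.grab_frame("side"); crop(f,250,190,370,310,5,"k2s.png")
E
```

```text
time_s: 36.05
position: [0.4871, 0.0031, 0.0274]
ee_rot: [[0.497, 0.868, 0.0], [0.868, -0.497, 0.0], [0.0, 0.0, -1.0]]
force: [-0.1, -0.1, 0.3]
finger_gap: 0.0513
t36.0 pos [487.1   3.1  27.4] jaw -29.8 gap 51.3 q7 -51 F [-0.1 -0.1  0.3]
 n=1 row: [-0.5 -0.1  0.4] [ 0.02 -0.01  0.1 ]  |total| 1 mm 0 deg
```

View pics/k2s.png

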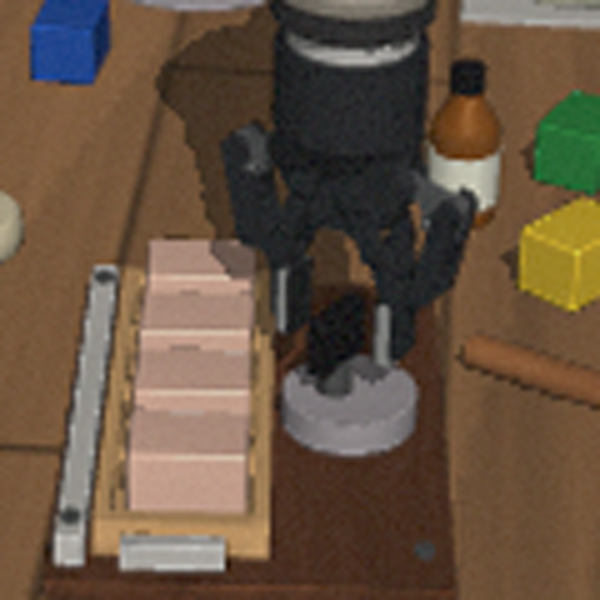

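Fingers straddle the black knob bar at crop (283,300) and (383,335). Close.

```bash
python3 -m creep '0.95 0 0 0 0 0 0;0.95 0 0 0 0 0 0;0.95 0 0 0 0 0 0;0.95 0 0 0 0 0 0;0.95 0 0 0 0 0 0;0.95 0 0 0 0 0 0;0.95 0 0 0 0 0 0;0.95 0 0 0 0 0 0' 60; python3 - <<'E'
from h import *
plan(.4867,.0027,.027,-29.9,1); print(r.state()["ft_torque"])
E
```

```text
time_s: 36.77
position: [0.488, 0.0025, 0.0276]
ee_rot: [[0.498, 0.867, 0.002], [0.867, -0.498, -0.0], [0.001, 0.002, -1.0]]
force: [4.6, -3.9, 2.9]
finger_gap: 0.0111
t36.8 pos [488.    2.5  27.6] jaw -29.8 gap 11.1 q7 -51 F [ 4.6 -3.9  2.9]
 n=1 row: [-0.5 -1.2  0.6] [ 0.11 -0.04  0.06]  |total| 1 mm 0 deg
[-0.69660303 -0.56000353 -0.04722554]
```

```bash
python3 -m creep '0.95 0 0.8 0 0 0 3;0.95 0 0 0 0 0 5;0.95 0 0 0 0 0 5;0.95 0 0 0 0 0 5;0.95 0 0 0 0 0 5;0.95 0 0 0 0 0 5;0.95 0 0 0 0 0 5;0.95 0 0 0 0 0 3' 60; python3 - <<'E'
from h import *
plan(.4867,.0027,.027,-29.9,1); print(r.state()["ft_torque"])
E
```

```text
time_s: 37.43
position: [0.4865, 0.0041, 0.0276]
ee_rot: [[0.913, 0.407, -0.002], [0.407, -0.913, 0.001], [-0.001, -0.002, -1.0]]
force: [-3.7, 2.1, 9.3]
finger_gap: 0.0105
t37.4 pos [486.5   4.1  27.6] jaw -66.0 gap 10.5 q7 -81 F [-3.7  2.1  9.3]
 n=1 row: [-0.4  1.4  0.6] [-1.100e-01  3.000e-02 -3.607e+01]  |total| 2 mm 36 deg
[0.65226768 0.70007528 0.05338925]
```

```bash
python3 -m creep '0.95 0 -0.5 0 0 0 5;0.95 0 0 0 0 0 5;0.95 0 0 0 0 0 5;0.95 0 0 0 0 0 5;0.95 0 0 0 0 0 5;0.95 0 0 0 0 0 5;0.95 0 0 0 0 0 5;0.95 0 0 0 0 0 5' 60; python3 - <<'E'
from h import *
plan(.4867,.0027,.027,-121.6,1); print(r.state()["ft_torque"])
E
```

```text
time_s: 38.1
position: [0.4864, 0.0065, 0.0276]
ee_rot: [[0.962, -0.273, -0.001], [-0.273, -0.962, 0.003], [-0.002, -0.003, -1.0]]
force: [-4.7, 8.2, 10.0]
finger_gap: 0.0107
t38.1 pos [486.4   6.5  27.6] jaw -105.8 gap 10.7 q7 -113 F [-4.7  8.2 10. ]
 n=1 row: [1.4 3.6 0.6] [-0.13  0.15 15.75]  |total| 4 mm 16 deg
[1.69736974 0.581517   0.24687405]
```

```bash
python3 -m creep '0.95 -0.5 -1.5 0 0 0 3;0.95 0 0 0 0 0 3;0.95 0 0 0 0 0 3;0.95 0 0 0 0 0 3;0.95 0 0 0 0 0 2;0.95 0 0 0 0 0 0;0.95 0 0 0 0 0 0;0.95 0 0 0 0 0 0' 60; python3 - <<'E'
from h import *
plan(.4867,.0027,.027,-121.6,1); print(r.state()["ft_torque"])
f=r.grab_frame("top"); crop(f,230,190,380,295,5,"k3.png")
f=r.grab_frame("side"); crop(f,250,190,370,310,5,"k3s.png")
E
```

```text
time_s: 38.77
position: [0.4867, 0.0073, 0.0276]
ee_rot: [[0.869, -0.495, -0.001], [-0.495, -0.869, 0.002], [-0.002, -0.002, -1.0]]
force: [-1.9, 4.5, 9.2]
finger_gap: 0.0109
t38.8 pos [486.7   7.3  27.6] jaw -119.7 gap 10.9 q7 -124 F [-1.9  4.5  9.2]
 n=1 row: [2.3 4.  0.6] [-0.1   0.11  1.93]  |total| 5 mm 2 deg
[1.13409111 0.35839347 0.0413799 ]
```

View pics/k3s.png

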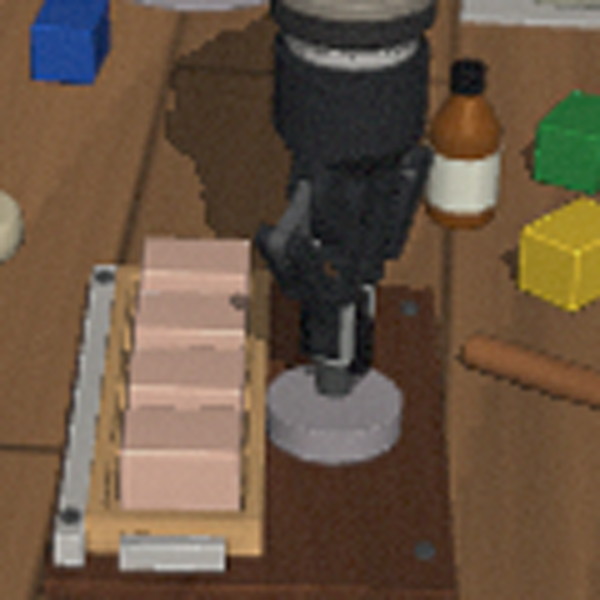

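```bash
python3 -m creep '0.95 0 -1 0 0 0 1;0.95 0 0 0 0 0 1;0.95 0 0 0 0 0 1;0.95 0 0 0 0 0 0;0.95 0 0 0 0 0 0;0.95 0 0 0 0 0 0;0.95 0 0 0 0 0 0;0.95 0 0 0 0 0 0' 60; python3 - <<'E'
from h import *
plan(.4867,.0027,.027,-121.6,1); print(r.state()["ft_torque"])
E
```

```text
time_s: 39.53
position: [0.4866, 0.0075, 0.0276]
ee_rot: [[0.843, -0.538, -0.002], [-0.538, -0.843, 0.001], [-0.002, -0.0, -1.0]]
force: [-3.8, 3.1, 12.0]
finger_gap: 0.011
t39.5 pos [486.6   7.5  27.6] jaw -122.5 gap 11.0 q7 -127 F [-3.8  3.1 12. ]
 n=1 row: [2.7 4.  0.6] [-0.01  0.13 -0.94]  |total| 5 mm 1 deg
[0.59175901 0.61478047 0.89193401]
```

```bash
python3 -m creep '0.95 0 0 0 0 0 1;0.95 0 0 0 0 0 1;0.95 0 0 0 0 0 1;0.95 0 0 0 0 0 1;0.95 0 0 0 0 0 0;0.95 0 0 0 0 0 0;0.95 0 0 0 0 0 0;0.95 0 0 0 0 0 0' 60; python3 - <<'E'
from h import *
plan(.4867,.0027,.027,-121.6,1); print(r.state()["ft_torque"])
E
```

```text
time_s: 40.2
position: [0.4865, 0.0077, 0.0276]
ee_rot: [[0.805, -0.593, -0.002], [-0.593, -0.805, 0.001], [-0.002, 0.0, -1.0]]
force: [-4.7, 2.9, 12.3]
finger_gap: 0.0109
t40.2 pos [486.5   7.7  27.6] jaw -126.4 gap 10.9 q7 -130 F [-4.7  2.9 12.3]
 n=1 row: [3.1 3.9 0.6] [ 0.02  0.12 -4.76]  |total| 5 mm 5 deg
[0.55223256 0.67491739 1.65852489]
```

```bash
python3 -m creep '0.8 0 0 0 0 0 0;0.6 0 0 0 0 0 0;0.4 0 0 0 0 0 0;0.4 0 0 0 0 0 0;0.4 0 0 -10 0 0 0;0.4 0 0 -25 0 0 0;0.4 0 0 -35 0 0 0;0.4 0 0 -35 0 0 0';python3 -m creep '0.4 0 0 -20 0 0 0;0.4 0 -25 0 0 0 0;0.4 0 -35 0 0 0 0;0.4 0 -35 0 0 0 0;0.4 0 -35 0 0 0 0;0.4 0 -35 0 0 0 0;0.4 0 -35 0 0 0 0;0.4 0 -30 0 0 0 0'; python3 - <<'E'
from h import *
plan(.4867,.0027,.027,-121.6,1); print(r.state()["ft_torque"])
f=r.grab_frame("top"); crop(f,230,190,380,295,5,"k4.png")
hsv=cv2.cvtColor(f["color"],cv2.COLOR_RGB2HSV);W=cloud(f)
m=(hsv[...,2]<50); m[:240]=0;m[280:]=0;m[:,:290]=0;m[:,325:]=0; m&=(W[...,2]>.065)
print("grip",rect(f,m,.078),m.sum())
for b in bars(f): print(b)
f=r.grab_frame("side"); crop(f,250,190,370,310,5,"k4s.png")
E
```

```text
time_s: 40.87
position: [0.4867, 0.0052, 0.1334]
ee_rot: [[0.8, -0.6, -0.002], [-0.6, -0.8, -0.0], [-0.002, 0.002, -1.0]]
force: [0.8, 1.0, 0.1]
finger_gap: 0.0513
time_s: 41.53
position: [0.6264, 0.1919, 0.1528]
ee_rot: [[0.801, -0.599, 0.0], [-0.599, -0.801, 0.001], [-0.0, -0.001, -1.0]]
force: [-0.4, -0.9, -0.1]
finger_gap: 0.0514
t41.5 pos [626.4 191.9 152.8] jaw -126.8 gap 51.4 q7 -147 F [-0.4 -0.9 -0.1]
 n=1 row: [  1.3 235.3 125.7] [-0.04  0.01 -5.17]  |total| 267 mm 5 deg
[ 0.01389347 -0.04276956 -0.00427344]
grip ((486.1861572265625, 2.3882532119750977), (11.895136833190918, 38.66535186767578), 57.54922866821289) 97
(576.3, -83.2, np.float64(58.8), 57, 41, 1.1, array([346., 221.]))
(562.9, 34.7, np.float64(58.8), 57, 41, 1.2, array([292., 225.]))
(566.2, -22.2, np.float64(58.9), 57, 41, 1.1, array([318., 225.]))
(558.6, 91.1, np.float64(58.8), 57, 41, 4.7, array([266., 227.]))
```

View pics/k4.png

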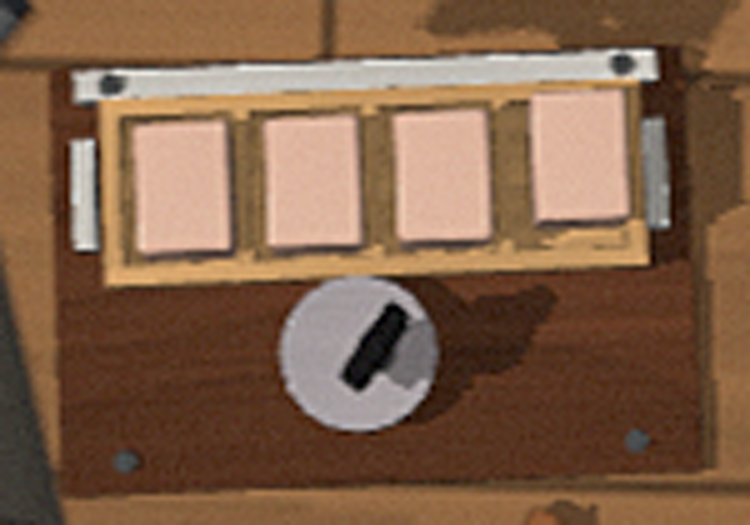

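View pics/k4s.png

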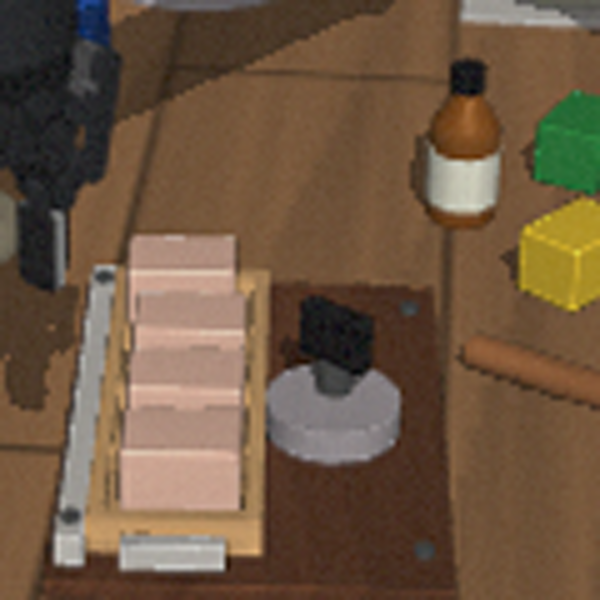

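```bash
python3 - <<'E'
from h import *
Z=[];f=None
for i in range(4):
    f=r.grab_frame("top"); Z.append(cloud(f))
W=np.nanmean(Z,0)
m=(pink(f)&(W[...,2]>0.03)).astype(np.uint8)
n,l,st,c=cv2.connectedComponentsWithStats(m)
for i in range(1,n):
    if st[i,4]<150: continue
    e=cv2.erode((l==i).astype(np.uint8),np.ones((5,5)))>0
    P=W[e]; A=np.c_[P[:,:2]-P[:,:2].mean(0),np.ones(len(P))]
    s=np.linalg.lstsq(A,P[:,2],rcond=None)[0]; print(c[i].round(),st[i,4],"slope deg",np.degrees(s[:2]).round(1),"z",s[2].round(4))
for b in bars(f): print(b)
crop(f,330,195,370,255,12,"k5.png")
g=r.grab_frame("side"); crop(g,265,225,315,265,12,"k5s.png")
print(rect(f,tray(f),.03))
E
```

```text
[346. 220.] 437 slope deg [-0.6 -0.2] z 0.0559
[293. 226.] 415 slope deg [ 0.2 -4.3] z 0.0561
[318. 225.] 427 slope deg [0.7 2.6] z 0.056
[266. 227.] 413 slope deg [-0.7 -2.7] z 0.0561
(576.3, -83.2, np.float64(58.4), 57, 41, 1.1, array([346., 221.]))
(563.0, 34.7, np.float64(58.5), 57, 41, 1.2, array([292., 226.]))
(566.3, -22.2, np.float64(58.5), 57, 41, 1.1, array([318., 225.]))
(558.6, 90.8, np.float64(58.5), 58, 41, 5.1, array([266., 227.]))
((564.4329223632812, 6.292030334472656), (83.85185241699219, 241.8639678955078), 3.4345877170562744)
```

View pics/k5.png

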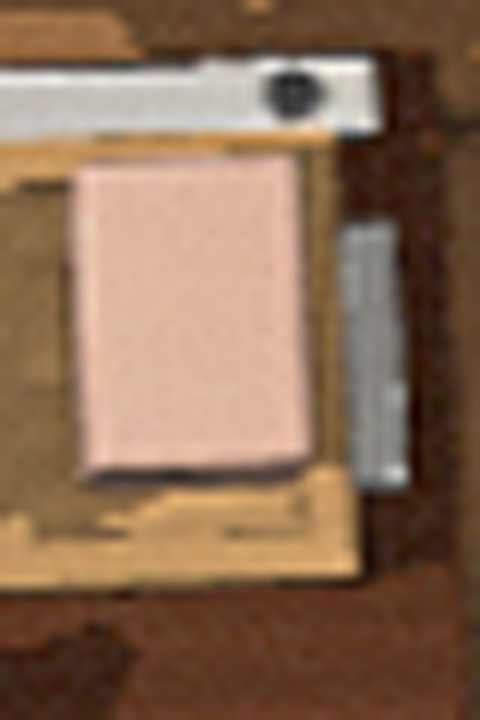

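View pics/k5s.png

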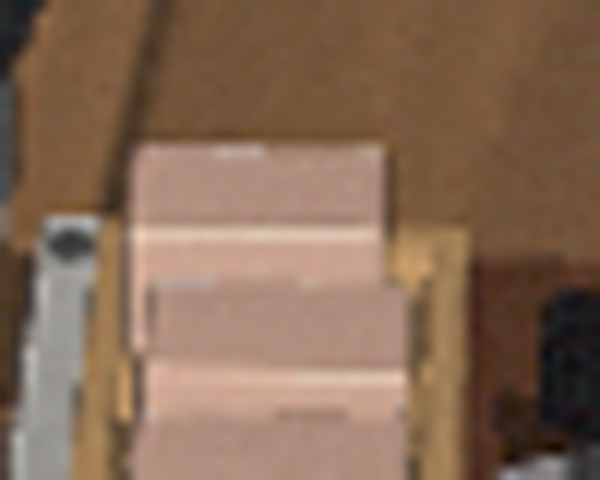

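Bar in bay 1 shifted within its bay: top view crop (190,315), now against the fence-side wall. The arm was not near it, so this looks like the announced knock. The top height is 55.9 mm, equal to the others, with no slope, so it is still flat on the bay floor. Tray is against the fence; the cam bar at -32.5° gives cam ≈ 1.63. Now measure the gun.

```bash
python3 - <<'E'
from h import *
Z=[]
for i in range(4):
    f=r.grab_frame("top"); Z.append(cloud(f))
W=np.nanmedian(Z,0)
crop(f,95,240,195,300,8,"g1.png")
for v in range(258,277,2):
    print(v,[int(W[v,u,2]*1000) for u in range(100,140,2)])
for (lo,hi,h) in((.148,.17,.157),(.125,.147,.141)):
    m=(W[...,2]>lo)&(W[...,2]<hi); m[:240]=0;m[300:]=0;m[:,:90]=0;m[:,200:]=0
    v,u=np.nonzero(m); print(lo,m.sum(),u.min(),u.max(),v.min(),v.max(),rect(f,m,h))
g=r.grab_frame("side"); crop(g,300,300,360,420,5,"g1s.png")
S=cloud(g)
for v in range(322,356,4): print(v,[tuple((S[v,u]*1000).round().astype(int).tolist()) for u in (316,320,324)])
E
```

```text
258 [3, -2, 1, -1, 3, 0, 0, 0, 9, 8, 7, 4, 9, 6, 7, 6, 10, 6, 6, 7]
260 [0, 1, -2, 0, 153, 154, 153, 152, 7, 8, 5, 7, 6, 7, 6, 11, 6, 8, 9, 7]
262 [1, 2, -2, 157, 155, 156, 156, 154, 150, 139, 126, 111, 92, 95, 139, 140, 133, 119, 70, 74]
264 [0, 0, -2, 156, 156, 156, 157, 155, 154, 143, 128, 117, 104, 92, 140, 140, 134, 122, 106, 93]
266 [1, 0, 1, 155, 157, 155, 157, 155, 154, 142, 129, 116, 103, 93, 140, 142, 135, 124, 107, 93]
268 [57, 58, 58, 155, 156, 156, 156, 154, 153, 141, 131, 117, 107, 95, 76, 138, 132, 119, 106, 96]
270 [57, 58, 58, 153, 152, 154, 154, 152, 142, 137, 127, 114, 100, 95, 77, 72, 70, 69, 70, 84]
272 [54, 55, 54, 55, 0, 62, 62, 62, 105, 99, 95, 93, 92, 91, 68, 68, 69, 71, 68, 70]
274 [-1, 2, 0, -2, -1, 0, 0, 0, 0, 66, 66, 66, 65, 65, 67, 62, 59, 56, 51, 49]
276 [-2, 0, 1, 2, 0, -2, 0, 4, 0, 8, 8, 8, 8, 8, 7, 6, 8, 7, 7, 6]
0.148 128 105 117 260 270 ((460.9514465332031, 389.2335205078125), (20.053308486938477, 24.30829429626465), 1.0985099077224731)
0.125 88 110 133 261 271 ((463.63568115234375, 355.25567626953125), (14.468127250671387, 10.135407447814941), 2.716002941131592)
322 [(474, 391, 154), (467, 396, 158), (459, 397, 160)]
326 [(473, 402, 154), (466, 403, 155), (459, 404, 156)]
330 [(473, 403, 146), (466, 405, 148), (459, 407, 150)]
334 [(473, 404, 137), (466, 406, 139), (458, 405, 139)]
338 [(473, 405, 129), (465, 406, 130), (458, 407, 131)]
342 [(472, 403, 117), (465, 407, 122), (458, 405, 120)]
346 [(472, 404, 109), (465, 406, 112), (457, 404, 110)]
350 [(472, 403, 99), (464, 405, 101), (457, 406, 103)]
354 [(471, 408, 94), (464, 407, 93), (457, 405, 92)]
```

View pics/g1.png

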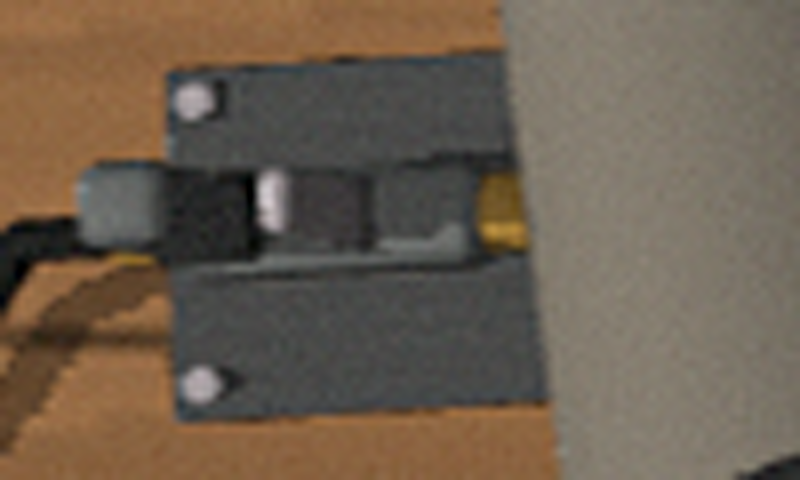

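```bash
python3 - <<'E'
from h import *
plan(.462,.378,.155,-85.6,8)
E
```

```text
t42.1 pos [625.4 189.  152.5] jaw -126.9 gap 51.4 q7 -146 F [-0.5 -0.7  0.4]
 n=8 row: [-27.5 -16.1  -0.3] [-0.   -0.   -5.16]  |total| 250 mm 41 deg
```

```bash
python3 -m creep '0 -25 -15 -1 0 0 -5;0 -27 -16 -1 0 0 -5.2;0 -27 -16 -1 0 0 -5.2;0 -27 -16 -1 0 0 -5.2;0 -27 -16 -1 0 0 -5.2;0 -27 -16 0 0 0 -5.2;0 -25 -15 0 0 0 -5.2;0 -12 -8 0 0 0 -4';python3 -m creep '0 0 0 0 0 0 0;0 0 0 0 0 0 0;0 0 0 0 0 0 0;0 0 0 0 0 0 0;0 0 0 0 0 0 0;0 0 0 0 0 0 0;0 0 0 0 0 0 0;0 0 0 0 0 0 0'; python3 - <<'E'
from h import *
plan(.462,.378,.155,-85.6,1)
E
```

```text
time_s: 42.8
position: [0.4798, 0.3683, 0.1574]
ee_rot: [[0.998, 0.068, -0.001], [0.068, -0.998, 0.002], [-0.001, -0.002, -1.0]]
force: [0.1, 0.0, 0.2]
finger_gap: 0.0852
time_s: 43.47
position: [0.4838, 0.3647, 0.1571]
ee_rot: [[0.998, 0.059, -0.0], [0.059, -0.998, -0.0], [-0.0, 0.0, -1.0]]
force: [-1.0, -0.0, -1.3]
finger_gap: 0.0855
t43.5 pos [483.8 364.7 157.1] jaw -86.6 gap 85.5 q7 -132 F [-1.  -0.  -1.3]
 n=1 row: [-21.  -14.6   2.1] [ 0.01  0.   -1.04]  |total| 26 mm 1 deg
```

```bash
python3 -m creep '0 -11 -7 0 0 0 -0.5;0 -10 -7.5 0 0 0 -0.5;0 0 0 0 0 0 0;0 0 0 0 0 0 0;0 0 0 0 0 0 0;0 0 0 0 0 0 0;0 0 0 0 0 0 0;0 0 0 0 0 0 0'; python3 - <<'E'
from h import *
plan(.462,.378,.077,-85.6,1)
f=r.grab_frame("side"); crop(f,270,250,390,390,4,"g2s.png")
f=r.grab_frame("top"); crop(f,70,220,190,310,6,"g2.png")
E
```

```text
time_s: 44.13
position: [0.462, 0.3778, 0.1572]
ee_rot: [[0.997, 0.076, 0.0], [0.076, -0.997, -0.0], [0.0, 0.0, -1.0]]
force: [-0.2, 0.1, 0.6]
finger_gap: 0.0855
t44.1 pos [462.  377.8 157.2] jaw -85.6 gap 85.5 q7 -134 F [-0.2  0.1  0.6]
 n=1 row: [-0.  -0.3 80.2] [ 0.01 -0.01 -0.04]  |total| 80 mm 0 deg
```

View pics/g2s.png

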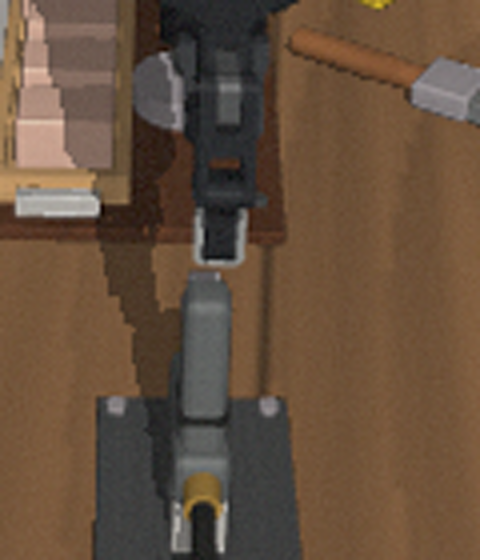

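View pics/g2.png

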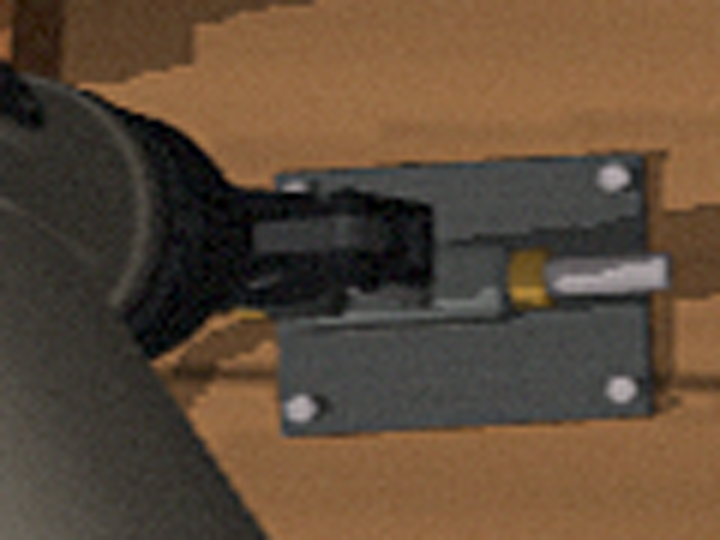

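```bash
python3 - <<'E'
from h import *
f=r.grab_frame("side")
for p in [(.458,.428,.195),(.460,.404,.150),(.4605,.404,.10),(.462,.404,.15)]: print(p,(proj(f,[p])[0]-[270,250])*4)
S=cloud(f)
for v in (300,305,310,314): print(v,[tuple((S[v,u]*1000).round().astype(int).tolist()) if np.isfinite(S[v,u,0]) else None for u in (319,322,325,328,331)])
E
```

```text
(0.458, 0.428, 0.195) [219.09348684 267.56668662]
(0.46, 0.404, 0.15) [213.17374198 315.2267814 ]
(0.4605, 0.404, 0.1) [208.27678758 401.0956712 ]
(0.462, 0.404, 0.15) [208.74367102 314.96683049]
300 [(468, 450, 246), (464, 449, 245), (459, 451, 247), (454, 452, 248), (449, 452, 248)]
305 [(469, 425, 217), (464, 432, 223), (458, 431, 222), None, (448, 428, 221)]
310 [(468, 426, 208), (463, 431, 212), (458, 426, 208), (453, 429, 211), (448, 424, 207)]
314 [(468, 426, 199), (463, 433, 204), (458, 432, 204), (453, 433, 205), (447, 162, 3)]
```

```bash
python3 -m creep '0 1.5 0 10 0 0 0;0 0 0 15 0 0 0;0 0 0 18 0 0 0;0 0 0 18 0 0 0;0 0 0 13 0 0 0;0 0 0 6 0 0 0;0 0 0 0 0 0 0;0 0 0 0 0 0 0'; python3 - <<'E'
from h import *
plan(.4635,.378,.077,-85.6,1)
f=r.grab_frame("side"); crop(f,270,250,390,390,4,"g3s.png")
f=r.grab_frame("top"); crop(f,70,220,190,310,6,"g3.png")
E
```

```text
time_s: 44.95
position: [0.4632, 0.3782, 0.0771]
ee_rot: [[0.997, 0.077, -0.0], [0.077, -0.997, -0.0], [-0.0, 0.0, -1.0]]
force: [0.8, 0.3, 1.1]
finger_gap: 0.0853
t45.0 pos [463.2 378.2  77.1] jaw -85.6 gap 85.3 q7 -135 F [0.8 0.3 1.1]
 n=1 row: [0.3 0.2 0.1] [ 0.01  0.01 -0.  ]  |total| 0 mm 0 deg
```

View pics/g3s.png

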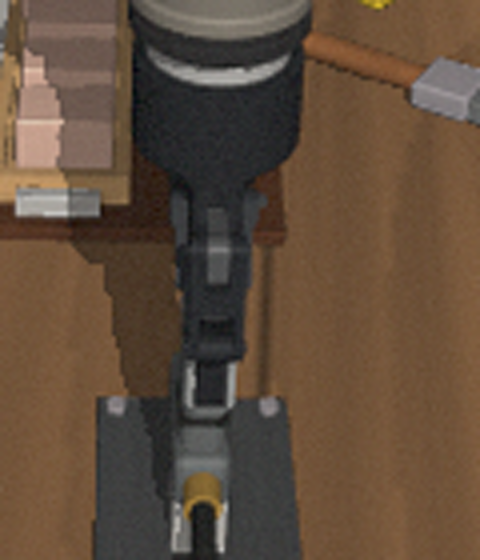

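View pics/g3.png

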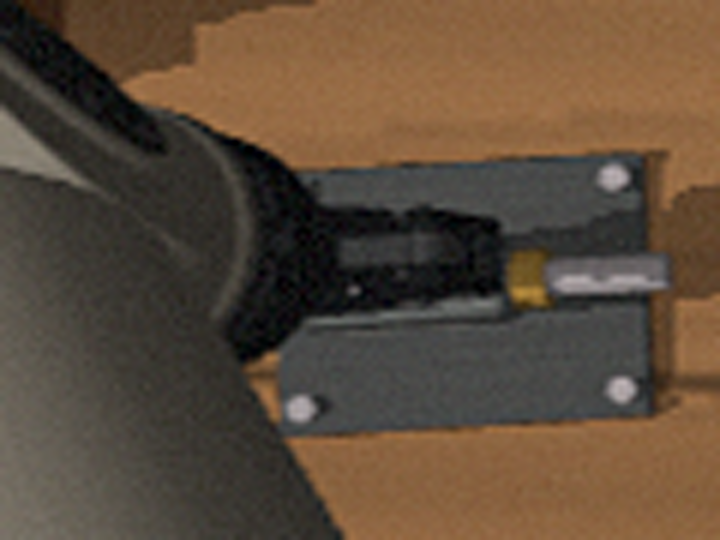

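Side view: the gripper straddles the upright grip and the trigger, centred on it, with no contact force. Squeeze.

```bash
python3 -m creep '0.75 0 0 0 0 0 0;0.75 0 0 0 0 0 0;0.75 0 0 0 0 0 0;0.75 0 0 0 0 0 0;0.75 0 0 0 0 0 0;0.75 0 0 0 0 0 0;0.75 0 0 0 0 0 0;0.75 0 0 0 0 0 0' 45; python3 - <<'E'
from h import *
plan(.4635,.378,.077,-85.6,1)
E
```

```text
time_s: 45.72
position: [0.4634, 0.3839, 0.0796]
ee_rot: [[0.997, 0.08, 0.003], [0.08, -0.997, 0.008], [0.004, -0.008, -1.0]]
force: [-1.4, 10.4, 5.6]
finger_gap: 0.0379
t45.7 pos [463.4 383.9  79.6] jaw -85.4 gap 37.9 q7 -135 F [-1.4 10.4  5.6]
 n=1 row: [-0.4  5.9  2.6] [-0.44 -0.23  0.18]  |total| 6 mm 1 deg
```

Gap 37.9 mm means fully squeezed. Hold to make about a second, then release.

```bash
python3 -m creep '0.75 0 -3 0 0 0 0;0.75 0 0 0 0 0 0;0.75 0 0 0 0 0 0;0.75 0 0 0 0 0 0;0.75 0 0 0 0 0 0;0.75 0 0 0 0 0 0;0.75 0 0 0 0 0 0;0.75 0 0 0 0 0 0';  python3 - <<'E'
from h import *
plan(.4635,.378,.077,-85.6,1)
E
python3 -m creep '0 0 0 0 0 0 0;0 0 0 0 0 0 0;0 0 0 0 0 0 0;0 0 0 0 0 0 0;0 0 0 0 0 0 0;0 0 0 0 0 0 0;0 0 0 0 0 0 0;0 0 0 0 0 0 0'; python3 - <<'E'
from h import *
plan(.4635,.378,.077,-85.6,1)
f=r.grab_frame("top"); crop(f,70,220,190,310,6,"g4.png")
E
```

```text
time_s: 46.38
position: [0.4633, 0.3854, 0.0796]
ee_rot: [[0.997, 0.079, 0.003], [0.079, -0.997, 0.006], [0.003, -0.006, -1.0]]
force: [-2.6, 7.4, 8.9]
finger_gap: 0.0379
t46.4 pos [463.3 385.4  79.6] jaw -85.5 gap 37.9 q7 -135 F [-2.6  7.4  8.9]
 n=1 row: [-0.4  7.4  2.6] [-0.33 -0.19  0.13]  |total| 8 mm 0 deg
time_s: 47.05
position: [0.4629, 0.3811, 0.0771]
ee_rot: [[0.997, 0.077, -0.0], [0.077, -0.997, -0.0], [-0.0, 0.0, -1.0]]
force: [-0.1, 0.7, 0.2]
finger_gap: 0.0859
t47.0 pos [462.9 381.1  77.1] jaw -85.6 gap 85.9 q7 -135 F [-0.1  0.7  0.2]
 n=1 row: [0.4 3.1 0.1] [ 0.01  0.01 -0.01]  |total| 3 mm 0 deg
```

View pics/g4.png

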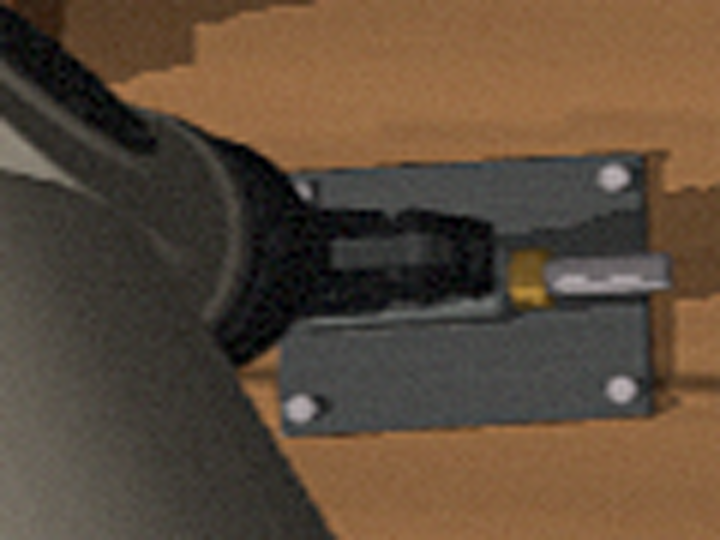

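```bash
python3 -m creep '0 0 2 -8 0 0 0;0 0 0 -16 0 0 0;0 0 0 -20 0 0 0;0 0 0 -20 0 0 0;0 0 0 -18 0 0 0;0 0 0 -4 0 0 0;0 0 0 0 0 0 0;0 0 0 0 0 0 0'; python3 - <<'E'
from h import *
plan(.4865,.0045,.155,-122.5,12)
f=r.grab_frame("top"); crop(f,230,190,380,295,5,"k6.png")
for b in bars(f): print(b)
g=r.grab_frame("side"); crop(g,230,190,350,310,5,"k6s.png"); 
E
```

```text
time_s: 47.77
position: [0.4629, 0.3789, 0.1629]
ee_rot: [[0.997, 0.077, -0.0], [0.077, -0.997, -0.0], [-0.0, 0.0, -1.0]]
force: [0.3, 0.1, -0.4]
finger_gap: 0.0851
t47.8 pos [462.9 378.9 162.9] jaw -85.6 gap 85.1 q7 -134 F [ 0.3  0.1 -0.4]
 n=12 row: [ 8.8 30.6  0.7] [0.   0.   3.07]  |total| 375 mm 37 deg
(571.9, -83.3, np.float64(58.6), 44, 37, 1.1, array([346., 225.]))
(573.9, 92.7, np.float64(58.7), 40, 26, -85.0, array([265., 220.]))
(557.4, -23.3, np.float64(58.7), 38, 37, -85.1, array([319., 228.]))
(554.0, 33.4, np.float64(59.0), 38, 37, 5.5, array([293., 231.]))
```

View pics/k6.png

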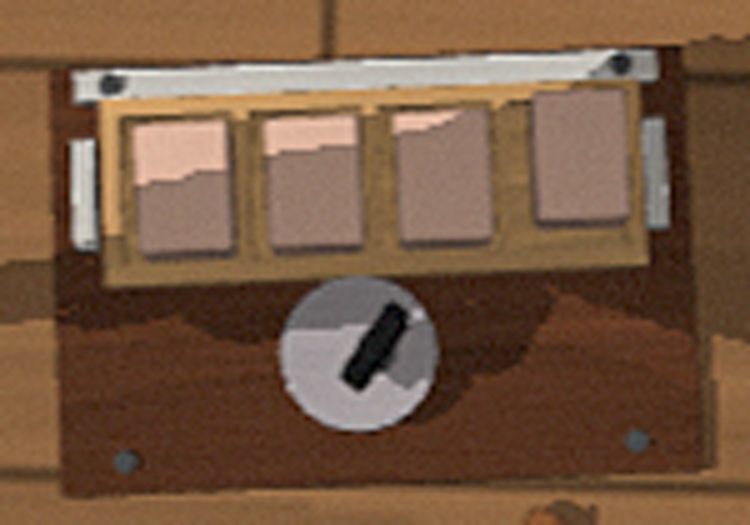

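```bash
python3 - <<'E'
from h import *
f=r.grab_frame("side")
a=np.radians(YAW);Rm=np.array([[np.cos(a),-np.sin(a)],[np.sin(a),np.cos(a)]])
def dk(uv,h): 
    p=ray(f,[uv],h)[0,:2]*1000; return ((p-H)@Rm).round(1)
o=np.array([265,225])
print("bar1 front-left top",dk(o+np.array([132,232])/12,.056),"front-right",dk(o+np.array([384,232])/12,.056))
print("bar2 front-left top",dk(o+np.array([150,373])/12,.056),"front-right",dk(o+np.array([407,373])/12,.056))
print("wall outer left/right near bar2",dk(o+np.array([85,440])/12,.03),dk(o+np.array([460,440])/12,.03))
E
```

```text
bar1 front-left top [ 34.6 -67.8] front-right [-21.1 -70.3]
bar2 front-left top [27.1 -7.3] front-right [-27.5  -9.6]
wall outer left/right near bar2 [ 42.2 -21.9] [-39.  -25.3]
```

Side-view rays put bar 1 about 5 mm off its bay centre, against the wall but inside the bay, flat. Now back to the cam.

```bash
python3 -m creep '0.2 9 30 0 0 0 3;0.3 9 30 0 0 0 3;0.4 9 30 0 0 0 3;0.4 9 30 0 0 0 3;0.4 9 30 0 0 0 3;0.4 9 30 0 0 0 3;0.4 9 30 0 0 0 3;0.4 9 30 0 0 0 3'; python3 -m creep '0.4 9 28 0 0 0 3;0.4 9 28 0 0 0 3;0.4 8 22 0 0 0 3;0.4 0 0 0 0 0 0;0.4 0 0 0 0 0 0;0.4 0 0 0 0 0 0;0.4 0 0 0 0 0 0;0.4 0 0 0 0 0 0'; python3 - <<'E'
from h import *
plan(.4865,.0045,.155,-122.5,1)
E
```

```text
time_s: 48.58
position: [0.5085, 0.1329, 0.1623]
ee_rot: [[0.941, -0.338, -0.001], [-0.338, -0.941, -0.001], [-0.001, 0.001, -1.0]]
force: [0.3, -0.3, 0.2]
finger_gap: 0.0511
time_s: 49.25
position: [0.5031, 0.0541, 0.163]
ee_rot: [[0.879, -0.476, -0.0], [-0.476, -0.879, 0.0], [-0.0, -0.0, -1.0]]
force: [0.5, 0.0, -0.3]
finger_gap: 0.0509
t49.2 pos [503.1  54.1 163. ] jaw -118.4 gap 50.9 q7 -130 F [ 0.5  0.  -0.3]
 n=1 row: [ 9.  51.5  8. ] [-0.    0.02  4.05]  |total| 53 mm 4 deg
```

```bash
python3 -m creep '0.4 4 17 0 0 0 2;0.4 5 18 0 0 0 2;0.4 2 16 0 0 0 0;0.4 0 0 20 0 0 0;0.4 0 0 30 0 0 0;0.4 0 0 30 0 0 0;0.4 0 0 15 0 0 0;0.4 0 0 0 0 0 0'; python3 - <<'E'
from h import *
plan(.4865,.0045,.027,-122.5,1)
f=r.grab_frame("side"); crop(f,250,190,370,310,5,"k7s.png")
E
```

```text
time_s: 49.92
position: [0.4835, 0.0014, 0.0653]
ee_rot: [[0.841, -0.541, -0.006], [-0.541, -0.841, -0.002], [-0.004, 0.005, -1.0]]
force: [0.1, 0.1, -0.7]
finger_gap: 0.0513
t49.9 pos [483.5   1.4  65.3] jaw -122.7 gap 51.3 q7 -126 F [ 0.1  0.1 -0.7]
 n=1 row: [ 1.  -4.4 38.3] [ 0.27  0.26 -0.24]  |total| 39 mm 0 deg
```

View pics/k7s.png

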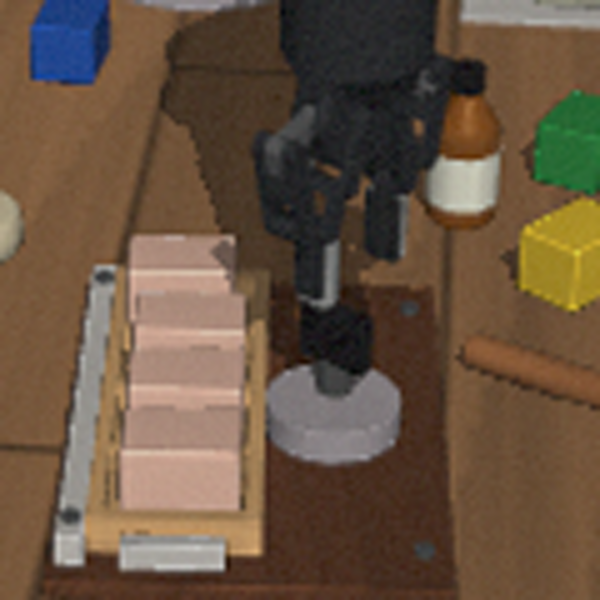

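```bash
python3 - <<'E'
from h import *
f=r.grab_frame("side")
s=r.state();p=s["position"]; y=s["ee_rot"][:,1]
for d in(-.03,.03,0):
    q=p+y*d; q[2]=p[2]+.031; print(d,q.round(3),(proj(f,[q])[0]-[250,190])*5)
print((proj(f,[[.4865,.0045,.078],[.4865,.0024,.078]])-[250,190])*5)
E
```

```text
-0.03 [0.503 0.027 0.099] [309.5909277  290.70355724]
0.03 [ 0.47  -0.023  0.099] [379.22652785 244.79701461]
0 [0.486 0.002 0.099] [344.96347084 267.38457735]
[[343.07029824 306.56410497]
 [343.28111208 304.47682901]]
```

```bash
python3 -m creep '0.4 1 -1.5 6 0 0 0;0.4 0 0 6 0 0 0;0.4 0 0 0 0 0 0;0.4 0 0 0 0 0 0;0.4 0 0 0 0 0 0;0.4 0 0 0 0 0 0;0.4 0 0 0 0 0 0;0.4 0 0 0 0 0 0'; python3 - <<'E'
from h import *
plan(.4865,.0045,.027,-122.5,1)
f=r.grab_frame("side"); crop(f,290,220,340,280,10,"k8s.png")
E
```

```text
time_s: 50.68
position: [0.4885, 0.004, 0.0564]
ee_rot: [[0.842, -0.539, 0.0], [-0.539, -0.842, 0.0], [0.0, -0.0, -1.0]]
force: [0.7, 0.1, -0.7]
finger_gap: 0.0513
t50.7 pos [488.5   4.   56.4] jaw -122.6 gap 51.3 q7 -126 F [ 0.7  0.1 -0.7]
 n=1 row: [-2.   0.7 29.4] [-0.01 -0.02 -0.1 ]  |total| 29 mm 0 deg
```

View pics/k8s.png

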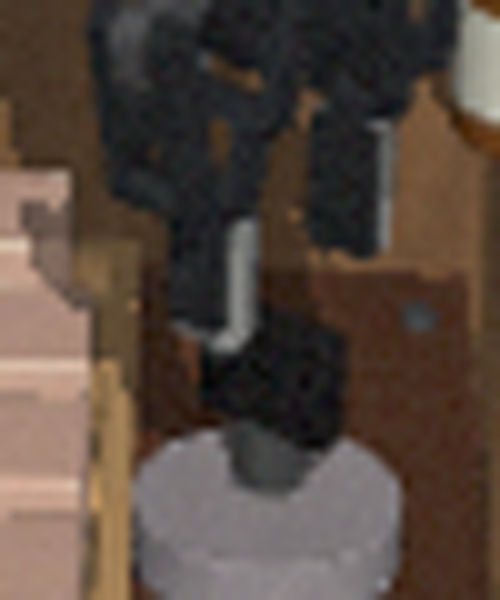

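```bash
python3 -m creep '0.4 -0.5 0 8 0 0 0;0.4 0 0 9 0 0 0;0.4 0 0 8 0 0 0;0.4 0 0 4 0 0 0;0.4 0 0 0 0 0 0;0.4 0 0 0 0 0 0;0.4 0 0 0 0 0 0;0.4 0 0 0 0 0 0'; python3 -m creep '0.95 0 0 0 0 0 0;0.95 0 0 0 0 0 0;0.95 0 0 0 0 0 0;0.95 0 0 0 0 0 0;0.95 0 0 0 0 0 0;0.95 0 0 0 0 0 0;0.95 0 0 0 0 0 0;0.95 0 0 0 0 0 0' 60; python3 - <<'E'
from h import *
plan(.4865,.0045,.027,-122.5,1); print(r.state()["ft_torque"])
E
```

```text
time_s: 51.4
position: [0.4883, 0.0042, 0.0274]
ee_rot: [[0.842, -0.539, 0.001], [-0.539, -0.842, 0.0], [0.0, -0.0, -1.0]]
force: [-1.1, -0.4, 0.4]
finger_gap: 0.0511
time_s: 52.07
position: [0.4891, 0.0057, 0.0277]
ee_rot: [[0.843, -0.538, 0.002], [-0.538, -0.843, 0.001], [0.001, -0.002, -1.0]]
force: [1.6, 5.8, 2.4]
finger_gap: 0.0108
t52.1 pos [489.1   5.7  27.7] jaw -122.5 gap 10.8 q7 -126 F [1.6 5.8 2.4]
 n=1 row: [-1.6  2.4  0.7] [-0.13 -0.06 -0.04]  |total| 3 mm 0 deg
[ 0.91044059 -0.26683262 -0.00537233]
```

```bash
python3 -m creep '0.95 0 -1 0 0 0 -2;0.95 0 0 0 0 0 -5;0.95 0 0 0 0 0 -5;0.95 0 0 0 0 0 -5;0.95 0 0 0 0 0 -5;0.95 0 0 0 0 0 -5;0.95 0 0 0 0 0 -5;0.95 0 0 0 0 0 -5' 60; python3 - <<'E'
from h import *
plan(.4865,.0045,.027,-40,1); print(r.state()["ft_torque"])
E
```

```text
time_s: 52.73
position: [0.4893, 0.0053, 0.0277]
ee_rot: [[0.997, 0.081, 0.001], [0.081, -0.997, 0.0], [0.002, -0.0, -1.0]]
force: [0.4, 2.0, 2.1]
finger_gap: 0.0107
t52.7 pos [489.3   5.3  27.7] jaw -85.4 gap 10.7 q7 -96 F [0.4 2.  2.1]
 n=1 row: [-2.8  0.6  0.7] [ 3.000e-02 -9.000e-02 -4.535e+01]  |total| 3 mm 45 deg
[ 0.2257518  -0.12388004 -0.10737876]
```

```bash
python3 -m creep '0.95 0 0 0 0 0 -5;0.95 0 0 0 0 0 -5;0.95 0 0 0 0 0 -5;0.95 0 0 0 0 0 -5;0.95 0 0 0 0 0 -5;0.95 0 0 0 0 0 -5;0.95 0 0 0 0 0 -5;0.95 0 0 0 0 0 -5' 60; python3 - <<'E'
from h import *
plan(.4865,.0045,.027,-40,1); print(r.state()["ft_torque"])
E
```

```text
time_s: 53.4
position: [0.4895, 0.005, 0.0277]
ee_rot: [[0.712, 0.703, 0.002], [0.703, -0.712, 0.0], [0.001, 0.001, -1.0]]
force: [0.9, 1.1, 2.9]
finger_gap: 0.0111
t53.4 pos [489.5   5.   27.7] jaw -45.4 gap 11.1 q7 -63 F [0.9 1.1 2.9]
 n=1 row: [-2.5 -1.7  0.7] [ 0.08 -0.07 -5.37]  |total| 3 mm 5 deg
[ 0.11213187 -0.34042891 -0.10555428]
```

```bash
python3 -m creep '0.8 0 0 0 0 0 0;0.6 0 0 0 0 0 0;0.4 0 0 0 0 0 0;0.4 0 0 -2 0 0 0;0.4 0 0 -10 0 0 0;0.4 0 0 -25 0 0 0;0.4 0 0 -35 0 0 0;0.4 0 0 -35 0 0 0';python3 -m creep '0.4 0 0 -35 0 0 0;0.4 0 0 -25 0 0 0;0.4 -22 22 0 0 0 0;0.4 -25 25 0 0 0 0;0.4 -25 25 0 0 0 0;0.4 -25 25 0 0 0 0;0.4 -25 25 0 0 0 0;0.4 -25 25 0 0 0 0';python3 -m creep '0.4 -22 22 0 0 0 0;0.4 -15 15 0 0 0 0;0.4 0 0 0 0 0 0;0.4 0 0 0 0 0 0;0.4 0 0 0 0 0 0;0.4 0 0 0 0 0 0;0.4 0 0 0 0 0 0;0.4 0 0 0 0 0 0'; python3 - <<'E'
from h import *
f=r.grab_frame("top"); cv2.imwrite("pics/end.png",f["color"][:,:,::-1]); crop(f,230,190,380,295,5,"endd.png")
hsv=cv2.cvtColor(f["color"],cv2.COLOR_RGB2HSV);W=cloud(f)
m=(hsv[...,2]<50); m[:240]=0;m[280:]=0;m[:,:290]=0;m[:,325:]=0; m&=(W[...,2]>.065)
print("grip",rect(f,m,.078),m.sum()); print(rect(f,tray(f),.03))
for b in bars(f): print(b)
s=r.state(); print(s["time_s"],s["position"],s["force"])
f=r.grab_frame("side"); cv2.imwrite("pics/ends.png",f["color"][:,:,::-1])
E
```

```text
time_s: 54.07
position: [0.4875, 0.0052, 0.1356]
ee_rot: [[0.715, 0.699, -0.002], [0.699, -0.715, 0.0], [-0.001, -0.002, -1.0]]
force: [1.4, 0.8, 1.0]
finger_gap: 0.0513
time_s: 54.73
position: [0.4859, -0.2043, 0.1952]
ee_rot: [[0.715, 0.699, 0.001], [0.699, -0.715, -0.0], [0.0, 0.001, -1.0]]
force: [0.6, 0.5, -0.7]
finger_gap: 0.0512
time_s: 55.4
position: [0.4861, -0.2539, 0.1944]
ee_rot: [[0.713, 0.701, 0.0], [0.701, -0.713, 0.0], [0.0, -0.0, -1.0]]
force: [-0.1, 0.4, -0.9]
finger_gap: 0.0511
grip ((487.4954528808594, 2.2768402099609375), (37.946685791015625, 10.610151290893555), 46.064674377441406) 88
((564.5232543945312, 6.063995361328125), (83.93057250976562, 241.3046417236328), 3.5025954246520996)
(576.1, -82.4, np.float64(58.6), 58, 42, 3.9, array([345., 221.]))
(562.9, 34.6, np.float64(58.5), 57, 41, 1.4, array([292., 226.]))
(566.3, -22.2, np.float64(58.7), 57, 41, 1.1, array([318., 225.]))
(558.6, 91.0, np.float64(58.4), 58, 41, 4.9, array([266., 227.]))
55.45 [ 0.4859953  -0.25423628  0.19435691] [-0.81536011  0.11934689 -0.18319009]
```

View pics/end.png

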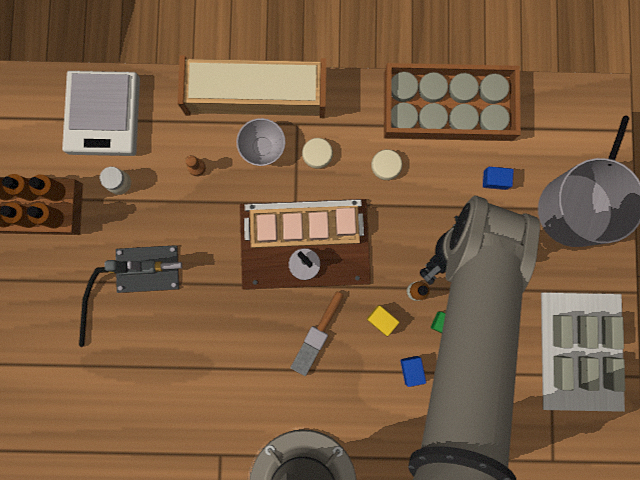

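View pics/ends.png

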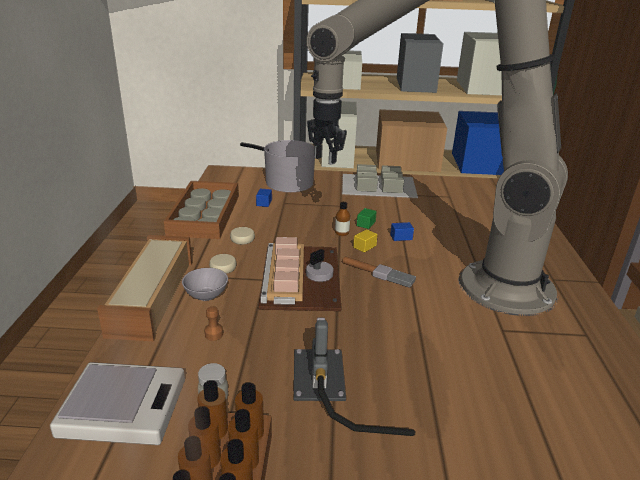

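View pics/endd.png

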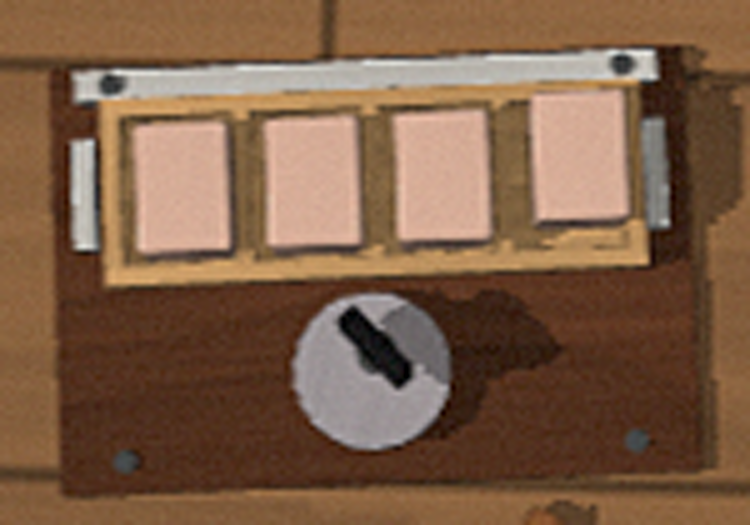

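Top view: all four bars are flat in their bays at px (266,227), (292,226), (318,225) and (345,221), and the other things are where they were. The cam bar now lies at 46°, so cam ≈ 0.26. The side view shows the gun upright and the gripper clear of everything. Hand in.

```bash
python3 - <<'E'
from h import *
f=r.grab_frame("top"); W=cloud(f); print([int(W[265,u,2]*1000) for u in range(104,140,2)])
print(r.close_job())
E
```

```text
[-1, 155, 160, 155, 157, 158, 149, 148, 130, 117, 108, 91, 140, 140, 137, 122, 108, 94]
the job is handed in; nothing more can be done
None
```

I finished the job in the order asked and handed it in at about 55 s:

1. I loaded all four pink bars into the tray, one per bay.
2. I turned the cam to about 1.63 rad, with the tray on the fence and the wrist torque rising to 0.9 and then 1.7 Nm.
3. I squeezed the trigger fully home (finger gap 37.9 mm) for about 1 s and released it.
4. I turned the cam back to about 0.26 rad, well clear of the tray.

**Last checks:** all four bar tops read the same height within 0.3 mm. When I checked the bars after locking, bar 1's top was level, but the single-bar slopes of the other three read up to 4°, which I put down to depth noise. The tray is still against the fence. The gripper is well clear, and the other things look unmoved. The depth picture shows the trigger blade back at about its released position.

**What disagreed or went wrong:**
- **Finger height:** the fingertips sit about 20 mm higher than the stated TCP suggests. The first grasp closed on top of a bar, so I corrected the height from the cameras.
- **Pressing force:** while I lowered the bar into bay 3, the wrist force reached about 66 N for a moment, and I backed off.
- **Bar in bay 1:** it shifted inside its bay while the arm was elsewhere, probably the announced knock. It now lies against the fence-side wall. The top view puts it 6 mm off centre and the side view 5 mm, where the clearance is 5 mm. It read flat and inside its bay, so I left it there.

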